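# Turn a sanitised core-temperature logger over in a spring clip and dock it for read-out

## Task

The core-temperature logger has been sanitised and stands spike up in its drip stand: turn it over by laying its blue band across the spring clip, pressing it fully home and letting go, then taking it out again by its black-capped end on the other side. Stand it spike down in the fork of the read-out dock and push it in until it sits upright and centred against both faces of the V, then let go. Its spike must touch nothing at any time, the logger must never be laid on the table, and the cups, tape and label roll stay where they are.

Things in the scene. Friction and masses are not known exactly. Their poses are not given: they have to be found in the camera images.
- logger: Core-temperature logger, 0.13 to 0.21 kg: plain steel cylinder 30 mm across, 116 mm long, black cap on its base end, blue band round its middle; a thin spike (5 mm, 80 mm long) stands out of the flat shoulder at the other end. Origin: centre of the base face; z along the axis to the spike: shoulder at z = 0.116, tip at 0.196. A firm grip (40 N) keeps it from turning in the fingers.
- spike: The logger's spike, part of the logger. Origin: where it leaves the shoulder; z along it to the tip.
- logger_mid (a point): On the logger's axis, in the middle of the blue band, 58 mm from the base face; the centre of mass is within 10 mm of it.
- logger_shoulder (a point): Centre of the shoulder, the flat end face that the spike stands out of.
- drip_stand: Fixed white stand: round foot 92 mm wide, 8 mm thick, with a cup of 43 mm outer and 33 mm inner diameter, rim 42 mm above the table. At the start the logger stands in the cup, spike up, its base face 12 mm above the table (30 mm of it inside the cup, 1.5 mm of play all round). Origin: centre of the underside, z up.
- clip_stand: Fixed post 14 mm thick on a dark round foot 96 mm wide, with a steel spring clip at its top, open upward. The clip takes the logger's cylinder lying level along the stand's own y axis, either way round; it is 18 mm wide along y, so with the blue band in the clip 49 mm of cylinder stand free on each side. Origin: centre of the underside, z up.
- clip_seat (a point): Where the logger's axis lies when home in the clip, on its rubber saddle, 115 mm above the table; axes as clip_stand. The flared lips reach 14 mm above and 27 mm to either side (x) of it; laid on them by its blue band the logger stays there, about 11 mm too high. Pressed straight down on top, over the clip, it snaps home at about 6 N (then a hard stop); about 15 N pulls it out upward.
- dock: Fixed read-out dock: grey foot 150 x 112 mm, 12 mm thick; white reader housing at its back (own x from -0.003 to 0.067, 104 mm wide, 139 mm high, dark screen on top); in front of it a level steel fork, open to -x, whose two tines have a 16 mm slot between them along x, and over the tines an upright black V. Origin: centre of the underside, z up, x from the open front to the back.
- dock_home (a point): On top of the tines, 115 mm above the table: where the centre of the logger's shoulder lies when the cylinder touches both faces of the V; axes as dock. The logger stands with its shoulder on the tines, spike hanging in the slot (tip 23 mm above the foot), and slides along x. The V faces make 90 degrees, are 32 mm high and end 4 mm in front of this point.
- dock_front (a point): Middle of the open front end of the slot, on top of the tines, 42 mm in front of dock_home; the spike enters here.
- cup_a: Bystander: tasting cup of sauce, 67 mm wide, 46 mm high. Origin: centre of the underside.
- cup_b: Bystander: second tasting cup, 67 mm wide, 46 mm high. Origin: centre of the underside.
- tape: Bystander: flat roll of blue tape, 72 mm wide, 25 mm high. Origin: centre of the underside.
- labels: Bystander: roll of white labels standing on end, 68 mm wide, 50 mm high. Origin: centre of the underside.
- work_table: The work table, its top at z = 0.

How it is judged:
On the way, in this order (a step that is already met when the one before it is completed fails the run):
1. the logger lies fully home in the spring clip and is let go (x of logger_mid in the frame of clip_seat between -0.003 and 0.003 m and z of logger_mid in the frame of clip_seat between -0.003 and 0.003 m and y of logger_mid in the frame of clip_seat between -0.02 and 0.02 m and angle between the z axis of logger and the y axis of clip_stand, either way round below 0.1 rad and contact force between the fingers and logger below 0.05 N), for 0.3 s.
2. it is taken out of the clip by the half with the black cap (contact force between the fingers and logger above 0.5 N and z of the grasp point in the frame of logger below 0.055 m and distance between logger_mid and clip_seat above 0.04 m), for 0.1 s.
At the end, for the whole second after the job is handed in: The logger stands at rest in the dock, spike down and upright within 4 degrees, its shoulder on the tines (within 3 mm in height) and its axis within 2.5 mm of the place where it touches both faces of the V; the fingers have let go (horizontal distance between logger_shoulder and dock_home below 0.0025 m and z of logger_shoulder in the frame of dock_home between -0.003 and 0.003 m and angle between logger's own z axis and vertical above 3.07 rad and linear speed of logger below 0.01 m/s and contact force between the fingers and logger below 0.05 N).
It fails at once if the spike touches something (contact force between spike and anything else above 0.5 N).
It fails at once if the logger touches the table (contact force between logger and work_table above 0.2 N).
It fails at once if a cup, the tape or the label roll is moved by more than 20 mm (distance of any of cup_a, cup_b, tape, labels from where it was at the start of the episode above 0.02 m).
It also fails if it takes over 72 s, if anything falls off the work surface, if the arm or the gripper's body presses on something with over 40 N, if the wrist force passes 120 N, or if a joint passes its speed limit or range.

## Robot

A 7-joint arm with a two-finger parallel gripper is mounted at the origin on a cart in front of the work surface, level with it; the furniture and walls round the work are solid. World frame = base frame: x ahead of the robot, y to its left, z up, the work surface at z = 0. Lengths are in m, angles in rad, forces in N, time in s.
With the tool pointing down it reaches from about 0.4 to 0.9 m from the base axis. Payload 5.5 kg.
Tool frame: the origin (TCP) lies at the very end of the fingers, on their centre line; the grasp point (between the pads) lies 19 mm behind it; z points along the fingers, y is the line along which they close (so a half turn about z gives the same grasp; the last joint's range is limited). The gripper opens to 85 mm and grips with 20 to 120 N. Pads are 22 mm wide; open, the fingers measure 114 mm over their backs; the gripper's body (76 mm by 85 mm) begins 54 mm behind the grasp point. The pads swing forward as they close: fully open they stand 13 mm farther back than shut.
Start: joints at [-0.963, 0.501, -0.427, 1.55, 0.221, 1.138, -0.21], TCP at [0.22, 0.612, 0.231] pointing down, gripper open.
Joint ranges: [-2.88, 2.88], [-0.31, 2.03], [-1.54, 1.56], [0.2, 2.42], [-1.41, 4.55], [0.19, 2.02], [-2.57, 2.57]. Speed limits (rad/s): [2.57, 2.57, 3.14, 3.14, 3.14, 3.14, 3.14].

## Interface

Orientations are given as a unit quaternion [x, y, z, w].
In Python, from plant import arm gives the robot as it stands.
- The arm moves only by the shell command python3 -m jog 'ROWS' [OPENING] [FORCE]. ROWS is JSON, a list that holds one entry, the list of rows, each a list of 6 numbers: the shift along the tool's x, y, z in units of 0.2 m (1.0 is 0.2 m), then the turn, a rotation vector about the tool's x, y, z in units of pi/4 rad (1.0 is pi/4 rad). A call has 1 to 8 rows; each row shifts and turns the commanded pose from where the row before left it, along the tool's axes as they then stand; what a row does not reach is not made up. A row lasts 1/10 s, in which the tool goes at most 50 mm and 8.59 degrees, less where a joint would pass 70% of its speed; a pose out of reach is approached as far as the arm can. A call with a number of a shift or a turn outside -1 to 1 is refused whole. A call with a gripper value outside its range is refused whole. OPENING is the closure, from 0 (fully open) to 1 (shut), set as the call begins (- or left out, the last holds). The fingers move at their own pace and stop on an object; FORCE is the grip in N (left out, the last holds). Time passes only in rows, so rows that do not move let the fingers close. It gives the time, the measured TCP pose, the force, the opening and the grip force at its end, in the units of the state.
- arm.state(): the state, without advancing time (a new reading comes with each control period).
- arm.grab_frame(name): name is "side" or "top"; returns (picture, depth): 384x512x3 uint8, blue, green, red; 384x512 float32, m along the optical axis (not along the pixel's ray), 0 where there is no reading.
- arm.camera_params(name): a dict with "camera_matrix" (3x3 intrinsics, pixels), "rvec" (rotation vector, rad) and "tvec" (3), from world to camera coordinates, as OpenCV has them. Camera axes: x right, y down, z forward; pixel columns grow to the right and rows downward; lengths in m; the calibration is good to about 2 mm. A picture is of the moment at which its call begins. camera_params takes no time and is no camera call.
- arm.hand_in(): hands the job in; it is judged then, once.
The state is a dict: "t": time; "q": joint angles; "joint_vel": joint speeds; "tau": joint torques, N m; "tool_pos": TCP position; "tool_rot": TCP orientation; "wrist_force": force on the tool from outside, world axes, zero at the start; "wrist_torque": the same for the moment, N m; "width": finger opening in m; "finger_force": force on a finger pad.
Only numpy, scipy, OpenCV 4.12 (cv2) and the standard library are available. Lean on these libraries where they do the work, as an engineer would, in place of code of your own. Each camera call takes 0.05 s, during which the arm holds its last target. There are 200 camera calls.

## Working session

There is one attempt and no reset: what is moved stays moved. The work goes in short steps, Python scripts to look and compute and a shell command to move; the robot and the scene stay as the last step left them, time stands still between calls to the robot, and variables do not carry over. Pictures are saved under pics/ and viewed, at most 10 in all, crops included, and the job is handed in when it is done.

```bash
mkdir -p pics; ls
cat > h.py <<'E'
import numpy as np,cv2
from plant import arm
from scipy.spatial.transform import Rotation as R
def cam(n):
    p=arm.camera_params(n);K=np.array(p["camera_matrix"]);Rm=cv2.Rodrigues(np.array(p["rvec"],float))[0];t=np.array(p["tvec"],float).ravel();return K,Rm,t
def cloud(n,d):
    K,Rm,t=cam(n);v,u=np.mgrid[:d.shape[0],:d.shape[1]]
    c=np.stack([(u-K[0,2])/K[0,0]*d,(v-K[1,2])/K[1,1]*d,d],-1)
    return (c-t)@Rm
def onplane(n,u,v,z):
    K,Rm,t=cam(n);o=-Rm.T@t;r=Rm.T@np.linalg.inv(K)@[u,v,1];return o+r*(z-o[2])/r[2]
E
python3 - <<'E'
from h import *
for n in("side","top"):
    im,d=arm.grab_frame(n);cv2.imwrite(f"pics/{n}0.png",im);np.savez(f"{n}0.npz",im=im,d=d)
    K,Rm,t=cam(n);print(n,-Rm.T@t,Rm[2],K[0,0])
s=arm.state();print({k:np.round(v,3) for k,v in s.items()})
E
```

```text
pics
side [-0.26913963  1.09542358  0.74281455] [ 0.46409219 -0.64655122 -0.60546673] 417.4618502449336
top [ 0.38326826 -0.06487589  1.10109404] [ 0.11522674  0.00869538 -0.99330116] 350.57336775337956
{'t': np.float64(0.1), 'q': array([-0.963,  0.502, -0.427,  1.551,  0.221,  1.138, -0.21 ]), 'joint_vel': array([-0.   , -0.003, -0.001, -0.005, -0.   , -0.001, -0.001]), 'tau': array([-1.1000e-02, -5.7081e+01, -5.8390e+00, -2.8175e+01,  1.1000e-02,
        6.0000e-03,  0.0000e+00]), 'tool_pos': array([0.22 , 0.611, 0.23 ]), 'tool_rot': array([ 0.172,  0.985, -0.001, -0.   ]), 'wrist_force': array([-0.706,  0.162,  0.632]), 'wrist_torque': array([ 0.003,  0.008, -0.024]), 'finger_force': np.float64(0.0), 'width': np.float64(0.085)}
```

View pics/side0.png

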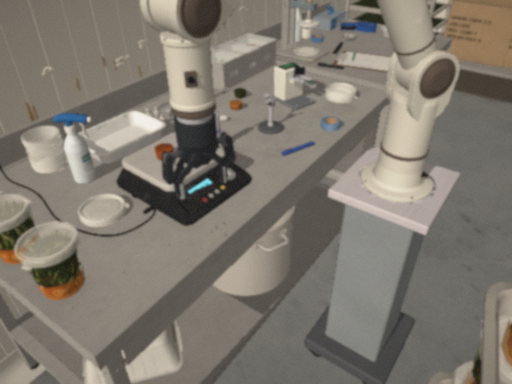

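View pics/top0.png

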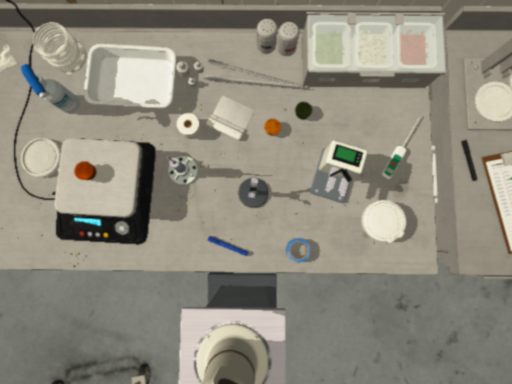

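The top view shows the logger in its drip stand at about (183,168), the clip stand at (254,192), the dock at (340,168) with its screen at (348,155), cups at (272,127) and (303,110), tape at (298,250) and labels at (187,124). I'll zoom in on both views next.

Run:
```python
from h import *
T=np.load("top0.npz");S=np.load("side0.npz")
a=cv2.resize(T["im"][100:260,150:400],None,fx=3.2,fy=3.2,interpolation=cv2.INTER_CUBIC)
cv2.imwrite("pics/tc.png",a)
b=cv2.resize(S["im"][55:165,210:370],None,fx=5,fy=5,interpolation=cv2.INTER_CUBIC)
cv2.imwrite("pics/sc.png",b)
P=cloud("top",T["d"])
for nm,(x0,x1,y0,y1) in dict(drip=(165,202,150,190),clip=(236,316,174,212),dock=(305,370,138,206)).items():
    Q=P[y0:y1,x0:x1].reshape(-1,3);print(nm)
    for lo,hi in((.004,.011),(.011,.016),(.03,.05),(.05,.08),(.08,.105),(.105,.112),(.112,.118),(.118,.126),(.126,.135),(.135,.142),(.142,.16),(.16,.22)):
        q=Q[(Q[:,2]>lo)&(Q[:,2]<hi)]
        if len(q):print(lo,hi,len(q),q.mean(0).round(3),q.min(0).round(3),q.max(0).round(3))
```

```text
drip
0.004 0.011 378 [0.573 0.16  0.008] [0.52  0.107 0.004] [0.636 0.221 0.011]
0.011 0.016 46 [0.578 0.158 0.012] [0.535 0.122 0.011] [0.618 0.205 0.016]
0.03 0.05 84 [0.572 0.157 0.039] [0.547 0.134 0.03 ] [0.608 0.186 0.049]
0.05 0.08 28 [0.572 0.156 0.067] [0.563 0.15  0.05 ] [0.589 0.173 0.079]
0.08 0.105 21 [0.57  0.157 0.092] [0.563 0.15  0.08 ] [0.583 0.17  0.105]
0.105 0.112 5 [0.57  0.155 0.108] [0.564 0.151 0.105] [0.58  0.16  0.111]
0.112 0.118 8 [0.569 0.158 0.114] [0.564 0.151 0.112] [0.583 0.169 0.117]
0.118 0.126 12 [0.576 0.157 0.123] [0.565 0.15  0.118] [0.59  0.169 0.126]
0.126 0.135 67 [0.577 0.164 0.129] [0.564 0.151 0.126] [0.593 0.177 0.132]
0.135 0.142 3 [0.577 0.164 0.139] [0.576 0.163 0.137] [0.578 0.166 0.141]
0.142 0.16 3 [0.576 0.163 0.154] [0.575 0.162 0.151] [0.578 0.164 0.157]
0.16 0.22 13 [0.577 0.164 0.185] [0.576 0.162 0.161] [0.58  0.166 0.209]
clip
0.004 0.011 381 [ 0.506 -0.089  0.008] [ 0.449 -0.253  0.004] [ 0.569 -0.005  0.011]
0.011 0.016 328 [ 0.508 -0.081  0.013] [ 0.465 -0.252  0.011] [ 0.558 -0.014  0.016]
0.08 0.105 53 [ 0.509 -0.059  0
[... 615 characters left out ...]
.031] [ 0.638 -0.263  0.05 ]
0.05 0.08 67 [ 0.587 -0.288  0.065] [ 0.552 -0.356  0.051] [ 0.642 -0.263  0.08 ]
0.08 0.105 60 [ 0.583 -0.287  0.093] [ 0.551 -0.357  0.08 ] [ 0.641 -0.263  0.104]
0.105 0.112 35 [ 0.547 -0.291  0.11 ] [ 0.494 -0.355  0.105] [ 0.635 -0.263  0.112]
0.112 0.118 269 [ 0.533 -0.296  0.115] [ 0.491 -0.356  0.112] [ 0.639 -0.263  0.118]
0.118 0.126 53 [ 0.555 -0.305  0.121] [ 0.491 -0.356  0.118] [ 0.625 -0.264  0.126]
0.126 0.135 150 [ 0.585 -0.313  0.132] [ 0.529 -0.377  0.126] [ 0.646 -0.262  0.135]
0.135 0.142 756 [ 0.597 -0.319  0.139] [ 0.531 -0.377  0.135] [ 0.644 -0.264  0.142]
0.142 0.16 109 [ 0.57  -0.312  0.145] [ 0.53  -0.366  0.142] [ 0.625 -0.275  0.15 ]
```

View pics/tc.png

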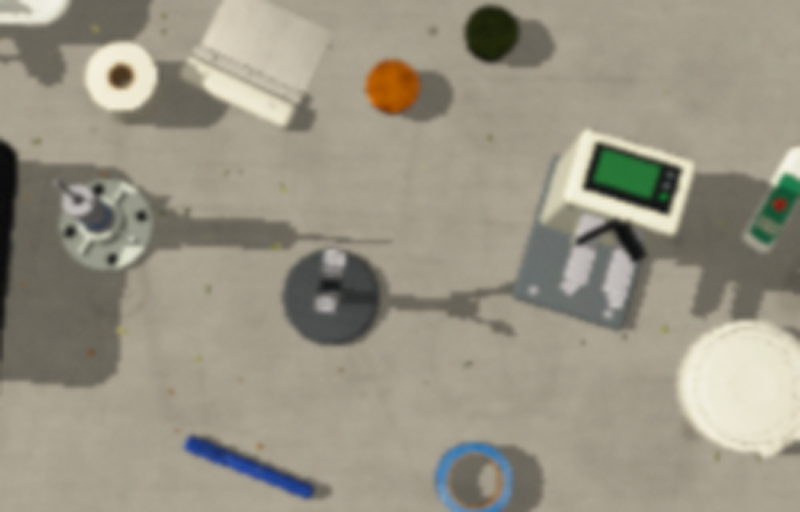

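View pics/sc.png

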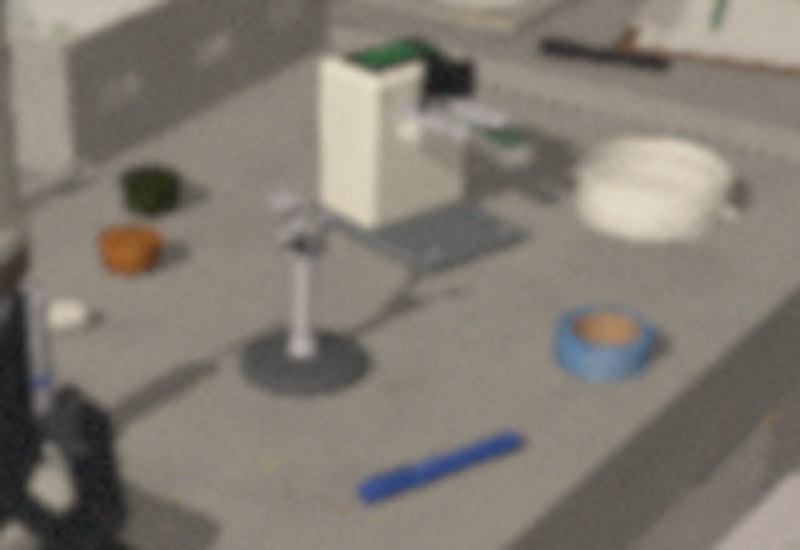

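The top crop shows the dock turned about -15° with its V at about (612,235), and the clip lips at (333,260) and (325,303), nearly along world x. The side crop confirms the same layout. Next I'll get both yaws.

Run:
```python
from h import *
T=np.load("top0.npz");P=cloud("top",T["d"])
def reg(x0,x1,y0,y1,lo,hi):
    Q=P[y0:y1,x0:x1].reshape(-1,3);return Q[(Q[:,2]>lo)&(Q[:,2]<hi)]
# clip lips
q=reg(236,275,174,212,.112,.14);a=q[q[:,0]<.505];b=q[q[:,0]>.512]
print("lips",a.mean(0),b.mean(0),len(a),len(b))
for c in(a,b):print(cv2.minAreaRect((c[:,:2]*1000).astype(np.float32)))
print("foot clip",cv2.minEnclosingCircle((reg(236,272,174,212,.006,.02)[:,:2]*1000).astype(np.float32)))
h=reg(305,372,138,175,.132,.1415);print("housing",cv2.minAreaRect((h[:,:2]*1000).astype(np.float32)))
# foot by pixels grey/dark in image: tines
t=reg(305,372,150,206,.112,.117);t=t[t[:,0]<.57];print("tines",cv2.minAreaRect((t[:,:2]*1000).astype(np.float32)))
v=reg(305,372,138,206,.1425,.152);print("V",v[:,:2].min(0),v[:,:2].max(0),len(v))
# dock x axis -> local histogram
im=T["im"];
cv2.imwrite("pics/dock.png",cv2.resize(im[135:208,305:372],None,fx=8,fy=8,interpolation=cv2.INTER_NEAREST))
```

```text
lips [ 0.48885048 -0.05505382  0.12609856] [ 0.5282747  -0.06193824  0.12481378] 29 35
((488.5450439453125, -55.09773254394531), (17.573856353759766, 12.54676628112793), 80.29315185546875)
((528.9887084960938, -61.49892807006836), (17.352399826049805, 12.862184524536133), 85.0696029663086)
foot clip ((503.1493835449219, -66.19508361816406), 56.81977462768555)
housing ((585.9135131835938, -316.2350769042969), (103.54771423339844, 97.5223159790039), 73.27843475341797)
tines ((528.16845703125, -309.4745788574219), (77.45891571044922, 72.43434143066406), 74.25967407226562)
V [ 0.52951848 -0.35690824] [ 0.62011542 -0.27490147] 88
```

View pics/dock.png

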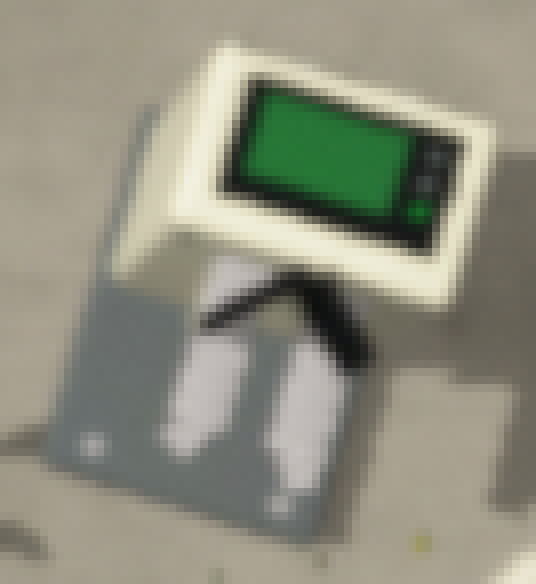

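```bash
python3 -m jog '[[[0,0,-0.2,0,0,0],[0,0,-0.2,0,0,0],[0,0,0,0,-0.19,0],[0,0,0,0,-0.19,0]]]' 0; python3 -c "
from plant import arm;print(arm.state()['q'].round(2))"
```

```text
t: 0.5
tool_pos: [0.2232, 0.6121, 0.3142]
tool_rot: [0.173, 0.973, -0.023, 0.15]
wrist_force: [-0.5, -0.7, -1.3]
width: 0.0853
finger_force: 0.0
[-1.16  0.46 -0.37  1.45  0.46  1.37 -0.41]
```

```bash
cat >> h.py <<'E'
def need(pos=None,az=None,th=None,spike=None):
    """target TCP pos, tool z azimuth/tilt below horizontal (deg); tool x kept 'below/behind' """
    s=arm.state();p=np.array(s['tool_pos']);r=R.from_quat(s['tool_rot']);M=r.as_matrix()
    d=M[:,2];print('t',round(s['t'],2),'pos',p.round(4),'z az,th',np.degrees([np.arctan2(d[1],d[0]),np.arcsin(-d[2])]).round(1),'x az',np.degrees(np.arctan2(M[1,0],M[0,0])).round(1),'y',M[:,1].round(3),'q',np.round(s['q'],2),'F',np.round(s['wrist_force'],1),'w',round(float(s['width']),4),'ff',round(float(s['finger_force']),1))
    if pos is not None:print('shift now',(M.T@(np.array(pos)-p)/.2).round(3),'world',(np.array(pos)-p).round(4))
    if az is not None:
        a,t=np.radians(az),np.radians(th);z=np.array([np.cos(a)*np.cos(t),np.sin(a)*np.cos(t),-np.sin(t)])
        y=np.array([-np.sin(a),np.cos(a),0]);G=np.stack([np.cross(y,z),y,z],1)
        print('rot',(R.from_matrix(M.T@G).as_rotvec()/(np.pi/4)).round(3))
        if pos is not None:print('shift after rot',(G.T@(np.array(pos)-p)/.2).round(3))
E
python3 - <<'E'
from h import *
o=lambda u,v,z:onplane("top",305+u/8-.5,135+v/8-.5,z).round(4)
fl,fr,bl,br=[o(*c,.139)[:2] for c in((180,225),(450,305),(228,42),(495,128))]
print(fl,fr,bl,br,np.linalg.norm(fl-fr),np.linalg.norm(fl-bl));m=(fl+fr)/2
ax=(bl+br-fl-fr);print("yaw",np.degrees(np.arctan2(ax[1],ax[0])),np.degrees(np.arctan2(*(fr-fl)[::-1]))+90,"front mid",m)
print("tine front",o(180,455,.115),o(290,488,.115),"apex",o(300,278,.147))
print("foot corners",o(45,463,.012),o(305,540,.012))
need((.40,.10,.30),0,40)
E
```

```text
[ 0.5787 -0.2638] [ 0.5515 -0.357 ] [ 0.6442 -0.2814] [ 0.6143 -0.3741] 0.09708800131839156 0.0678233735521907
yaw -15.134130038729145 -16.269646992259624 front mid [ 0.5651 -0.3104]
tine front [ 0.5009 -0.2678  0.115 ] [ 0.4896 -0.3064  0.115 ] apex [ 0.559  -0.3032  0.147 ]
foot corners [ 0.5095 -0.2363  0.012 ] [ 0.4805 -0.3371  0.012 ]
t 0.5 pos [0.2232 0.6121 0.3142] z az,th [-19.   72.6] x az 159.8 y [0.344 0.939 0.006] q [-1.16  0.46 -0.37  1.45  0.46  1.37 -0.41] F [-0.5 -0.7 -1.3] w 0.0853 ff 0.0
shift now [-1.614 -2.101  0.567] world [ 0.1768 -0.5121 -0.0142]
rot [-0.245 -0.715 -0.381]
shift after rot [-0.514 -2.56   0.723]
```

```bash
python3 -m jog '[[[-0.135,-0.175,0.047,0,0,0],[-0.135,-0.175,0.047,0,0,0],[-0.135,-0.175,0.047,0,0,0],[-0.135,-0.175,0.047,0,0,0],[-0.135,-0.175,0.047,0,0,0],[-0.135,-0.175,0.047,0,0,0],[-0.135,-0.175,0.047,0,0,0],[-0.135,-0.175,0.047,0,0,0]]]' >/dev/null; python3 -m jog '[[[-0.135,-0.175,0.047,0,0,0],[-0.135,-0.175,0.047,0,0,0],[-0.135,-0.175,0.047,0,0,0],[-0.135,-0.175,0.047,0,0,0],[0,0,0,0,0,0],[0,0,0,0,0,0]]]'; python3 -c "
from h import *
need()";  python3 -m jog '[[[0,0,0,-0.049,-0.143,-0.076],[0,0,0,-0.049,-0.143,-0.076],[0,0,0,-0.049,-0.143,-0.076],[0,0,0,-0.049,-0.143,-0.076],[0,0,0,-0.049,-0.143,-0.076],[0,0,0,0,0,0],[0,0,0,0,0,0]]]'>/dev/null;python3 -c "
from h import *
need((.44,.164,.18),0,30)"
```

```text
t: 1.9
tool_pos: [0.4002, 0.0998, 0.2986]
tool_rot: [0.171, 0.974, -0.025, 0.146]
wrist_force: [-0.5, 0.8, 0.5]
width: 0.0853
finger_force: 0.0
t 1.9 pos [0.4002 0.0998 0.2986] z az,th [-19.8  72.9] x az 160.1 y [0.341 0.94  0.001] q [-0.57 -0.2   0.06  2.21  0.29  0.95  0.56] F [-0.5  0.8  0.5] w 0.0853 ff 0.0
t 2.6 pos [0.4514 0.1355 0.3157] z az,th [-4.2 45.5] x az 178.4 y [ 0.05   0.998 -0.022] q [-0.08 -0.31 -0.55  2.42  0.76  0.49  0.28] F [-0.4  0.2  0.2] w 0.0855 ff 0.0
shift now [0.519 0.155 0.437] world [-0.0114  0.0285 -0.1357]
rot [-0.068 -0.346 -0.016]
shift after rot [0.616 0.143 0.29 ]
```

```bash
python3 -m jog '[[[0.2,0,-0.15,0,0.19,0],[0.2,0,-0.15,0,0.19,0],[0,0,0,0,0.19,0.19],[0,0.2,0,0,0.19,0.19],[0,0.2,0,0,0,0.19],[0,0,0,0,0,0],[0,0,0,0,0,0]]]'
cat > fit.py <<'E'
from h import *
from scipy.optimize import least_squares
import itertools,json
s=arm.state()
D=[([-0.963,0.502,-0.427,1.551,0.221,1.138,-0.21],[.22,.611,.23],[.172,.985,-.001,0]),
([-1.16,.46,-.37,1.45,.46,1.37,-.41],[.2232,.6121,.3142],[.173,.973,-.023,.15]),
([-.57,-.2,.06,2.21,.29,.95,.56],[.4002,.0998,.2986],[.171,.974,-.025,.146]),
(list(s['q']),list(s['tool_pos']),list(s['tool_rot']))]
G=np.array([-.08,-.31,-.55,2.42,.76,.49,.28]);a,t=np.radians(-4.2),np.radians(45.5)
z=np.array([np.cos(a)*np.cos(t),np.sin(a)*np.cos(t),-np.sin(t)]);y=np.array([.05,.998,-.022]);y-=z*(y@z);y/=np.linalg.norm(y)
D.append((G,[.4514,.1355,.3157],R.from_matrix(np.stack([np.cross(y,z),y,z],1)).as_quat()))
def fk(q,p,sg):
    psi,h,L1,a1,L2,a2,L3,a3,roll,o4,o6=p;q=np.array(q)*sg
    M=R.from_euler('z',psi+q[0])*R.from_euler('y',q[1]);x=np.array([0,0,h])+M.apply([a1*0,0,L1])
    M=M*R.from_euler('z',q[2]);x=x+M.apply([a1,0,0])
    M=M*R.from_euler('y',q[3]+o4);x=x+M.apply([a2,0,L2])
    M=M*R.from_euler('z',q[4])*R.from_euler('y',q[5]+o6);x=x+M.apply([a3,0,L3])
    return x,M*R.from_euler('z',q[6]+roll)
def res(p,sg):
    o=[]
    for q,x,r in D:
        X,M=fk(q,p,sg);o+=[(X-x)*3,(M.inv()*R.from_quat(r)).as_rotvec()]
    return np.concatenate(o)
if __name__=="__main__":
    best=[]
    for sg in itertools.product([1],[1,-1],[1],[1,-1],[1],[1,-1],[1]):
      for gl in(1,-1):
        g=np.array(sg)*np.array([gl,1,gl,1,gl,1,gl])
        for psi in(0,1.57,3.14,-1.57):
          for ro in(0,1.57,3.14,-1.57):
            f=least_squares(res,[psi,.27,.29,.05,.34,.08,.3,.08,ro,0,0],args=(g,),max_nfev=60)
            best.append((f.cost,list(map(int,g)),list(f.x)))
    best.sort(key=lambda b:b[0])
    for b in best[:4]:print(b[0],b[1],np.round(b[2],3))
    json.dump(best[0],open("fit.json","w"))
E
time timeout 400 python3 fit.py
```

```text
t: 3.3
tool_pos: [0.4325, 0.22, 0.3152]
tool_rot: [0.193, 0.956, 0.033, 0.219]
wrist_force: [0.1, -0.1, -0.0]
width: 0.0851
finger_force: 0.0
0.0008010234623434563 [-1, -1, -1, -1, -1, -1, -1] [-3.197  0.392  0.494 -0.008  0.487 -0.019  0.355 -0.008 -1.615 -0.032
  0.045]
0.0008010234623434647 [-1, 1, -1, 1, -1, 1, -1] [-0.056  0.392  0.494  0.008  0.487  0.019  0.355  0.008  1.527  0.032
 -0.045]
0.0008010234623434722 [-1, -1, -1, -1, -1, -1, -1] [-3.197  0.392  0.494 -0.008  0.487 -0.019  0.355 -0.008 -1.615 -0.032
  0.045]
0.0008010234623434787 [-1, -1, -1, -1, -1, -1, -1] [ 3.086  0.392  0.494 -0.008  0.487 -0.019  0.355 -0.008  4.669 -0.032
  0.045]
real	1m57.844s
user	1m58.261s
sys	0m0.133s
```

```bash
cat > plan.py <<'E'
from h import *
from scipy.optimize import least_squares
from fit import D
SG=np.array([-1,1,-1,1,-1,1,-1])
LO=np.array([-2.88,-.31,-1.54,.2,-1.41,.19,-2.57]);HI=np.array([2.88,2.03,1.56,2.42,4.55,2.02,2.57])
def fk(q,p):
    h,L1,L2,L3=p;q=np.array(q)*SG
    M=R.from_euler('ZYZ',[q[0],q[1],q[2]]);M0=R.from_euler('ZY',q[:2]);x=np.array([0,0,h])+M0.apply([0,0,L1])
    M=M*R.from_euler('Y',q[3]);x=x+M.apply([0,0,L2])
    M=M*R.from_euler('ZY',q[4:6]);x=x+M.apply([0,0,L3])
    return x,M*R.from_euler('z',q[6]+np.pi/2)
def fit():
    f=least_squares(lambda p:np.concatenate([np.r_[(fk(q,p)[0]-x)*3,(fk(q,p)[1].inv()*R.from_quat(r)).as_rotvec()] for q,x,r in D]),[.39,.49,.49,.355]);return f
F=fit();PP=F.x
mid=(LO+HI)/2;half=(HI-LO)/2
def ik(pos,Rt,q0s,w=.02):
    best=None
    for q0 in q0s:
        f=least_squares(lambda q:np.r_[(fk(q,PP)[0]-pos)*3,(fk(q,PP)[1].inv()*Rt).as_rotvec(),w*((q-mid)/half)**3],np.clip(q0,LO+.01,HI-.01),bounds=(LO,HI),max_nfev=40)
        e=np.abs(f.fun[:6]).max();m=np.min(np.minimum(f.x-LO,HI-f.x))
        if best is None or (e>.02,-m)<(best[0]>.02,-best[1]):best=(e,m,f.x)
    return best
def frame(z,y):
    z=z/np.linalg.norm(z);return R.from_matrix(np.stack([np.cross(y,z),y,z],1))
ca=np.radians(80);CY=np.array([np.cos(ca),np.sin(ca),0]);SEAT=np.array([.5086,-.0585,.115]);HOME=np.array([.5367,-.300,.115]);LOG=np.array([.577,.164,0])
Z=np.array([0,0,1.])
def upright(pt,az,th,f):
    a,t=np.radians([az,th]);z=np.array([np.cos(a)*np.cos(t),np.sin(a)*np.cos(t),-np.sin(t)]);y=f*np.array([-np.sin(a),np.cos(a),0]);return pt+.019*z,frame(z,y)
def lay(s,zoff,c,f,dz=.011): # z.s = c (sin), grip at zoff from mid along s
    z=c*s-np.sqrt(1-c*c)*Z; y=f*np.cross(Z,s); pt=SEAT+dz*Z+zoff*s
    return pt+.019*z,frame(z,y)
SEEDS=[np.array(D[2][0]),np.array([0,.3,0,1.6,1.5,1.2,0]),np.array([-.5,.5,.5,1.5,3,1.,0.])]
E
cat > p1.py <<'E'
from plan import *
print("fit",PP.round(4),F.cost)
print("A: grip1+lay")
for th in(15,35):
  for az in range(-180,180,45):
    for f in(1,-1):
      e,m,q=ik(*upright(LOG+.1*Z,az,th,f),SEEDS)
      if e<.02 and m>.05:
        # lay: tool y = f*(z_up rot) ; spike s, tool y sign preserved: y = f * cross? s=d before yaw => y=f*cross(Z,s)
        r=[]
        for sg in(1,-1):
          b=ik(*lay(sg*CY,.03,-np.sin(np.radians(th)),f),SEEDS+[q]);r.append((sg,round(b[0],3),round(b[1],2)))
        print(th,az,f,round(m,2),q.round(2),r)
print("B: dock + grip2")
for th in(15,35):
  for az in range(-180,180,45):
    for f in(1,-1):
      e,m,q=ik(*upright(HOME+.09*Z,az,th,f),SEEDS)
      if e<.02 and m>.05:
        r=[]
        for sg in(1,-1):
          b=ik(*lay(sg*CY,-.032,np.sin(np.radians(th)),-f,0),SEEDS+[q]);r.append((sg,round(b[0],3),round(b[1],2)))
        print(th,az,f,round(m,2),q.round(2),r)
E
time timeout 550 python3 p1.py
```

```text
fit [0.3529 0.5437 0.4523 0.4154] 0.006690815341812927
A: grip1+lay
15 -90 1 0.43 [-1.07  1.29  0.61  1.25  0.38  1.59 -0.76] [(1, np.float64(0.0), np.float64(0.46)), (-1, np.float64(0.0), np.float64(0.42))]
15 -90 -1 0.28 [-0.83  1.2   0.13  1.25  0.72  1.74  2.13] [(1, np.float64(0.0), np.float64(0.46)), (-1, np.float64(0.0), np.float64(0.04))]
15 -45 1 0.44 [-1.12  1.01  0.21  1.98  1.26  1.18 -1.36] [(1, np.float64(0.0), np.float64(0.46)), (-1, np.float64(0.0), np.float64(0.42))]
15 -45 -1 0.44 [-0.84  1.   -0.15  1.98  1.42  1.45  1.72] [(1, np.float64(0.0), np.float64(0.46)), (-1, np.float64(0.0), np.float64(0.04))]
15 90 -1 0.65 [ 0.95  1.3  -0.88  1.77 -0.42  0.91  0.7 ] [(1, np.float64(0.0), np.float64(0.46)), (-1, np.float64(0.0), np.float64(0.04))]
15 135 1 0.17 [ 0.32  1.32 -0.43  1.03 -0.41  1.85 -2.29] [(1, np.float64(0.0), np.float64(0.46)), (-1, np.float64(0.0), np.float64(0.42))]
15 135 -1 0.23 [ 0.46  1.42 -0.81  1.03 -0.13  1.79  0.64] [(1, np.float64(0.0), np.float64(0.46)), (-1, np.float64(0.0), np.float64(0.04))]
35 -135 1 0.09 [-0.61  1.22  0.41  0.9   0.02  1.
[... 2269 characters left out ...]
 1.72  2.13] [(1, np.float64(0.033), np.float64(0.0)), (-1, np.float64(0.0), np.float64(0.54))]
35 -90 1 0.42 [-0.11  0.57  0.08  2.    1.15  1.06 -0.89] [(1, np.float64(0.0), np.float64(0.48)), (-1, np.float64(0.0), np.float64(0.54))]
35 -90 -1 0.42 [ 0.47  0.68 -0.69  2.    1.38  1.45  2.12] [(1, np.float64(0.033), np.float64(0.0)), (-1, np.float64(0.0), np.float64(0.54))]
35 45 -1 0.6 [ 1.62  0.83 -0.85  1.82 -0.46  0.91  0.45] [(1, np.float64(0.0), np.float64(0.48)), (-1, np.float64(0.0), np.float64(0.54))]
35 90 -1 0.36 [ 1.22  1.06 -0.75  1.19 -0.12  1.66  0.6 ] [(1, np.float64(0.033), np.float64(0.0)), (-1, np.float64(0.0), np.float64(0.54))]
real	0m35.574s
user	0m35.884s
sys	0m0.208s
```

Run:
```python
from h import *
T=np.load("top0.npz");P=cloud("top",T["d"]).reshape(-1,3)
d=np.array([np.cos(np.radians(80)),np.sin(np.radians(80))]);n=np.array([-d[1],d[0]])
r=P[:,:2]-[.577,.164];a=r@d;b=r@n;ok=(np.abs(b)<.075)&(P[:,2]<.3)
for k in np.arange(.05,.4,.05):
    m=ok&(a>k)&(a<k+.05);print(round(k,2),P[m,2].max().round(3),end=' ')
print()
z=np.array([np.cos(np.radians(-100))*np.cos(np.radians(20)),np.sin(np.radians(-100))*np.cos(np.radians(20)),-np.sin(np.radians(20))])
print("standoff",np.array([.577,.164,.104])-.11*z,"grip",np.array([.577,.164,.104])+.019*z)
need((.60,.34,.33),-100,20)
```

```text
0.05 0.075 0.1 0.103 0.15 0.103 0.2 0.137 0.25 0.137 0.3 0.104 0.35 0.025 
standoff [0.59494935 0.26579582 0.14162222] grip [0.57389966 0.14641709 0.09750162]
t 3.3 pos [0.4325 0.22   0.3152] z az,th [-3.  64.4] x az 155.2 y [0.355 0.923 0.147] q [-0.49 -0.12 -0.25  2.15  0.39  0.82  0.21] F [ 0.1 -0.1 -0. ] w 0.0851 ff 0.0
shift now [-0.495  0.862  0.281] world [0.1675 0.12   0.0148]
rot [ 1.433 -0.974  1.11 ]
shift after rot [ 0.182  0.72  -0.717]
```

```bash
python3 -m jog '[[[-0.1,0.17,0.05,0,0,0],[-0.1,0.17,0.05,0,0,0],[-0.1,0.17,0.05,0,0,0],[-0.1,0.17,0.0,0,0,0],[-0.1,0.17,0,0,0,0],[0,0,0,0,0,0]]]' >/dev/null
python3 - <<'E'
from h import *
need((.60,.34,.33),-100,32)
E
```

```text
t 3.9 pos [0.5924 0.3383 0.3564] z az,th [-2.8 64.1] x az 155.0 y [0.356 0.923 0.15 ] q [-0.51  0.24 -0.25  1.68  0.47  0.95  0.2 ] F [-1.  -0.2  0.1] w 0.0851 ff 0.0
shift now [0.026 0.002 0.135] world [ 0.0076  0.0017 -0.0264]
rot [ 1.297 -0.753  1.232]
shift after rot [0.12  0.036 0.057]
```

Rotation norm is 1.94, so 11 rows.

```bash
python3 -m jog '[[[0,0,0,0.118,-0.0685,0.112],[0,0,0,0.118,-0.0685,0.112],[0,0,0,0.118,-0.0685,0.112],[0,0,0,0.118,-0.0685,0.112],[0,0,0,0.118,-0.0685,0.112],[0,0,0,0.118,-0.0685,0.112],[0,0,0,0.118,-0.0685,0.112],[0,0,0,0.118,-0.0685,0.112]]]' >/dev/null; python3 -m jog '[[[0,0,0,0.118,-0.0685,0.112],[0,0,0,0.118,-0.0685,0.112],[0,0,0,0.118,-0.0685,0.112],[0,0,0,0,0,0],[0,0,0,0,0,0]]]' >/dev/null
python3 - <<'E'
from h import *
a,t=np.radians([-100,32]);z=np.array([np.cos(a)*np.cos(t),np.sin(a)*np.cos(t),-np.sin(t)])
G=np.array([.577,.164,.106]);print(G-.12*z,G+.019*z)
need(G-.12*z,-100,32)
E
```

```text
[0.59467144 0.26421972 0.16959031] [0.57420202 0.14813188 0.09593153]
t 5.2 pos [0.5886 0.3144 0.3324] z az,th [-95.7  34.3] x az 95.1 y [ 0.995 -0.039 -0.089] q [-0.99  0.98  0.46  0.87  0.35  2.01 -0.54] F [0.2 0.8 0.8] w 0.0855 ff 0.0
shift now [0.524 0.112 0.663] world [ 0.006  -0.0502 -0.1628]
rot [ 0.082 -0.048  0.189]
shift after rot [0.562 0.073 0.637]
```

```bash
python3 -m jog '[[[0.13,0.025,0.16,0,0,0],[0.13,0.025,0.16,0,0,0],[0.13,0.03,0.16,0,0,0],[0.13,0.03,0.16,0,0,0],[0,0,0,0,0,0],[0,0,0,0,0,0]]]' >/dev/null
python3 - <<'E'
from h import *
a,t=np.radians([-100,32]);z=np.array([np.cos(a)*np.cos(t),np.sin(a)*np.cos(t),-np.sin(t)])
G=np.array([.577,.164,.106])
need(G-.12*z,-100,32)
E
```

```text
t 5.8 pos [0.5947 0.27   0.174 ] z az,th [-95.8  34.7] x az 95.3 y [ 0.995 -0.037 -0.091] q [-0.97  1.06  0.43  1.08  0.31  1.74 -0.66] F [-0.   0.5  1.7] w 0.0857 ff 0.0
shift now [0.002 0.003 0.036] world [-0.     -0.0058 -0.0044]
rot [ 0.082 -0.055  0.193]
shift after rot [0.004 0.005 0.036]
```

```bash
python3 -m jog '[[[0,0,0,0.041,-0.0275,0.0965],[0,0,0,0.041,-0.0275,0.0965],[0,0,0,0,0,0],[0,0,0,0,0,0]]]' >/dev/null
python3 - <<'E'
from h import *
a,t=np.radians([-100,32]);z=np.array([np.cos(a)*np.cos(t),np.sin(a)*np.cos(t),-np.sin(t)])
G=np.array([.577,.164,.106])
need(G+.019*z,-100,32)
im,d=arm.grab_frame("top");cv2.imwrite("pics/t2.png",cv2.resize(im[60:220,110:310],None,fx=4,fy=3.7,interpolation=cv2.INTER_CUBIC))
E
```

```text
t 6.2 pos [0.5962 0.2698 0.1747] z az,th [-99.9  32.1] x az 79.8 y [ 0.985 -0.173  0.003] q [-0.96  1.12  0.47  0.99  0.27  1.83 -0.78] F [-0.4  0.1  0.4] w 0.0853 ff 0.0
shift now [ 0.005 -0.004  0.733] world [-0.022  -0.1217 -0.0787]
rot [ 0.003 -0.003 -0.002]
shift after rot [ 0.006 -0.003  0.733]
```

View pics/t2.png

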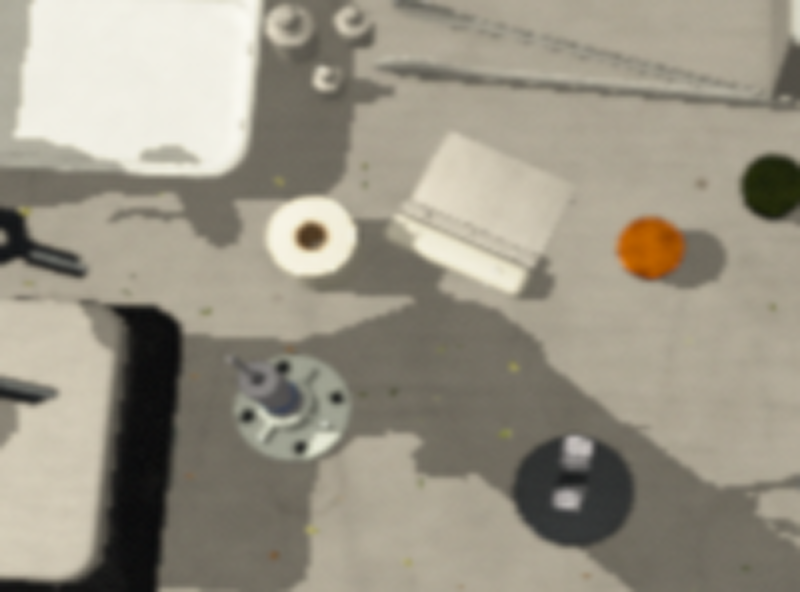

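The top view shows the open fingers at (85,268) and (55,392), either side of the approach line. The logger's shoulder is at about (260,380) and its spike tip at (230,357), so the approach is aligned. I'll move in and grip.

```bash
python3 -m jog '[[[0,0,0.14,0,0,0],[0,0,0.14,0,0,0],[0,0,0.14,0,0,0],[0,0,0.14,0,0,0],[0,0,0.1,0,0,0],[0,0,0.07,0,0,0],[0,0,0,0,0,0],[0,0,0,0,0,0]]]'; python3 -m jog '[[[0,0,0,0,0,0],[0,0,0,0,0,0],[0,0,0,0,0,0],[0,0,0,0,0,0],[0,0,0,0,0,0],[0,0,0,0,0,0],[0,0,0,0,0,0],[0,0,0,0,0,0]]]' 1 60
python3 - <<'E'
from h import *
need()
im,d=arm.grab_frame("top")
P=cloud("top",d)[150:190,160:202].reshape(-1,3)
for lo,hi in((.12,.135),(.14,.215)):
    q=P[(P[:,2]>lo)&(P[:,2]<hi)];print(q.mean(0).round(3),len(q))
E
```

```text
t: 7.05
tool_pos: [0.5742, 0.1473, 0.096]
tool_rot: [0.671, 0.561, -0.371, 0.312]
wrist_force: [0.1, 1.1, 0.3]
width: 0.0856
finger_force: 0.0
t: 7.85
tool_pos: [0.5738, 0.1463, 0.0955]
tool_rot: [0.671, 0.561, -0.372, 0.312]
wrist_force: [-0.2, 0.8, 3.1]
width: 0.0286
finger_force: 58.8
t 7.85 pos [0.5738 0.1463 0.0955] z az,th [-100.1   31.9] x az 79.7 y [ 0.984 -0.176  0.002] q [-0.93  1.08  0.48  1.33  0.29  1.52 -0.83] F [-0.2  0.8  3.1] w 0.0286 ff 58.8
[0.576 0.172 0.128] 191
[0.585 0.188 0.153] 74
```

```bash
python3 -m jog '[[[-0.053,0,-0.033,0,0,0],[-0.106,0,-0.066,0,0,0],[-0.106,0,-0.066,0,0,0],[-0.106,0,-0.066,0,0,0],[-0.106,0,-0.066,0,0,0],[-0.106,0,-0.066,0,0,0],[0,0,0,0,0,0]]]'; python3 -m jog '[[[0,0,0,0,0.182,0],[0,0,0,0,0.182,0],[0,0,0,0,0.182,0],[0,0,0,0,0.182,0],[0,0,0,0,0.182,0],[0,0,0,0,0.182,0],[0,0,0,0,0.182,0],[0,0,0,0,0.182,0]]]'; python3 -m jog '[[[0,0,0,0,0.182,0],[0,0,0,0,0.182,0],[0,0,0,0,0.182,0],[0,0,0,0,0,0],[0,0,0,0,0,0]]]'
python3 - <<'E'
from h import *
im,d=arm.grab_frame("top");np.savez("t3.npz",im=im,d=d);cv2.imwrite("pics/t3.png",cv2.resize(im[90:250,150:350],None,fx=4,fy=3.7,interpolation=cv2.INTER_CUBIC))
need()
E
```

```text
t: 8.6
tool_pos: [0.5752, 0.1463, 0.2369]
tool_rot: [0.672, 0.56, -0.369, 0.313]
wrist_force: [0.7, 0.5, -1.9]
width: 0.0281
finger_force: 59.4
t: 9.4
tool_pos: [0.5735, 0.1458, 0.2332]
tool_rot: [0.765, 0.64, 0.053, -0.042]
wrist_force: [-0.0, 0.3, -3.5]
width: 0.0286
finger_force: 59.5
t: 9.9
tool_pos: [0.5728, 0.144, 0.2312]
tool_rot: [0.739, 0.616, 0.21, -0.176]
wrist_force: [-0.2, 0.3, -1.7]
width: 0.0287
finger_force: 59.5
t 9.95 pos [0.573  0.1461 0.232 ] z az,th [79.9 58.1] x az 79.9 y [ 0.984 -0.176  0.   ] q [-0.17  0.34  0.23  1.89 -0.78  0.99  0.34] F [-0.1  0.6 -2. ] w 0.0284 ff 59.5
```

View pics/t3.png

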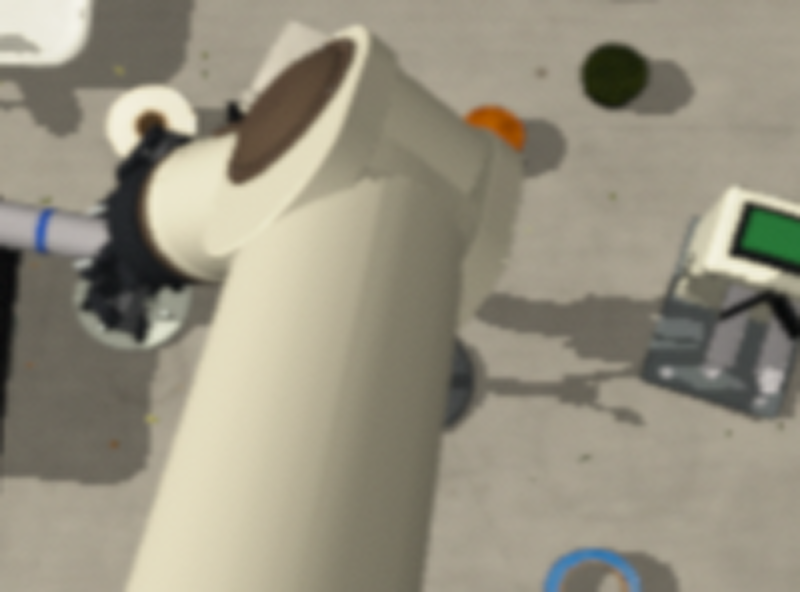

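Picture: the logger lies level with its cap end to the left, its band at (43,230), held by the spike half. Next I'll move above the clip.

Run:
```python
from h import *
need((.5042,-.0836,.19))
need((.5042,-.0836,.145))
```

```text
t 9.95 pos [0.573  0.1461 0.232 ] z az,th [79.9 58.1] x az 79.9 y [ 0.984 -0.176  0.   ] q [-0.17  0.34  0.23  1.89 -0.78  0.99  0.34] F [-0.1  0.6 -2. ] w 0.0284 ff 59.5
shift now [-1.123 -0.137 -0.45 ] world [-0.0688 -0.2297 -0.042 ]
t 9.95 pos [0.573  0.1461 0.232 ] z az,th [79.9 58.1] x az 79.9 y [ 0.984 -0.176  0.   ] q [-0.17  0.34  0.23  1.89 -0.78  0.99  0.34] F [-0.1  0.6 -2. ] w 0.0284 ff 59.5
shift now [-1.241 -0.137 -0.259] world [-0.0688 -0.2297 -0.087 ]
```

```bash
python3 -m jog '[[[-0.187,-0.023,-0.075,0,0,0],[-0.187,-0.023,-0.075,0,0,0],[-0.187,-0.023,-0.075,0,0,0],[-0.187,-0.023,-0.075,0,0,0],[-0.187,-0.023,-0.075,0,0,0],[-0.187,-0.023,-0.075,0,0,0],[0,0,0,0,0,0],[0,0,0,0,0,0]]]' >/dev/null
python3 - <<'E'
from h import *
need((.5042,-.0836,.145))
for n in("side","top"):
    im,d=arm.grab_frame(n);np.savez(n+"4.npz",im=im,d=d)
    if n=="side":a=im[50:150,200:330];cv2.imwrite("pics/s4.png",cv2.resize(a,None,fx=6,fy=6,interpolation=cv2.INTER_CUBIC))
E
```

```text
t 10.75 pos [ 0.5052 -0.0825  0.1901] z az,th [79.8 58.1] x az 80.0 y [ 0.985 -0.174  0.001] q [ 0.18  0.41  0.36  1.93 -0.73  1.17  0.77] F [ 0.2  0.9 -2. ] w 0.0285 ff 59.5
shift now [-0.125 -0.004  0.188] world [-0.001  -0.0011 -0.0451]
```

View pics/s4.png

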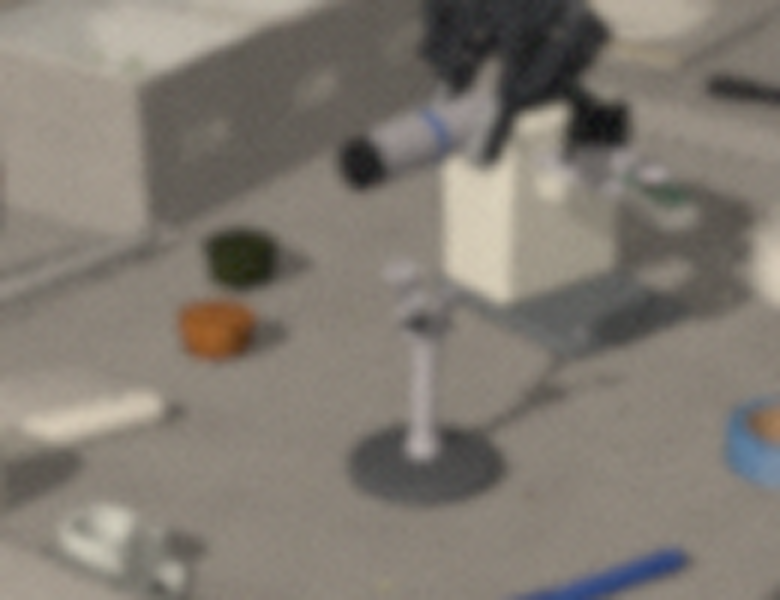

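The side view shows the logger above the clip with its band at (435,128) and its cap at (362,160). The clip mouth is at (420,290). I'll measure the band against the clip in this one camera.

Run:
```python
from h import *
S=np.load("side4.npz");im=S["im"].astype(int);P=cloud("side",S["d"])
b,g,r=im[...,0],im[...,1],im[...,2]
sub=np.zeros(b.shape,bool);sub[50:85,255:285]=1
m=sub&(b-r>50);q=P[m];print("band",len(q),np.median(q,0).round(4),q.std(0).round(4))
# cylinder surface near cap..band
c=np.array([-.269,1.095,.743]);v=c-np.median(q,0);s=np.array([-.174,-.985,0]);v-=s*(v@s);v/=np.linalg.norm(v)
print("band axis est",(np.median(q,0)-v*.0145).round(4))
s1=np.zeros(b.shape,bool);s1[90:112,262:278]=1
q=P[s1];q=q[(q[:,2]>.09)&(q[:,2]<.14)&(abs(q[:,0]-.51)<.06)]
for lo,hi in((.09,.11),(.11,.12),(.12,.14)):
    k=q[(q[:,2]>lo)&(q[:,2]<hi)];print(lo,len(k),k.mean(0).round(4),k.min(0).round(3),k.max(0).round(3))
M=R.from_quat(arm.state()['tool_rot']).as_matrix();p=np.array(arm.state()['tool_pos'])
print("band pred",p-.019*M[:,2]-.0355*s)
```

```text
band 0 [nan nan nan] [nan nan nan]
band axis est [nan nan nan]
0.09 51 [ 0.5091 -0.0522  0.0997] [ 0.493 -0.064  0.09 ] [ 0.527 -0.035  0.11 ]
0.11 19 [ 0.506 -0.053  0.115] [ 0.489 -0.066  0.11 ] [ 0.528 -0.042  0.12 ]
0.12 24 [ 0.5183 -0.0546  0.1258] [ 0.482 -0.066  0.12 ] [ 0.539 -0.044  0.133]
band pred [ 0.50980853 -0.05554382  0.20654311]
  return _methods._mean(a, axis=axis, dtype=dtype,
  ret = um.true_divide(
  ret = _var(a, axis=axis, dtype=dtype, out=out, ddof=ddof,
  arrmean = um.true_divide(arrmean, div, out=arrmean,
  ret = um.true_divide(
```

Run:
```python
from h import *
S=np.load("side4.npz");im=S["im"].astype(int);P=cloud("side",S["d"])
b,g,r=im[...,0],im[...,1],im[...,2]
sub=np.zeros(b.shape,bool);sub[60:82,262:282]=1
m=sub&(b-r>30);q=P[m];q=q[q[:,2]>.15];print("band",len(q),np.median(q,0).round(4))
c=np.array([-.269,1.095,.743]);s=np.array([-.174,-.985,0])
v=c-np.median(q,0);v-=s*(v@s);v/=np.linalg.norm(v)
print("band axis est",(np.median(q,0)-v*.0145).round(4))
# cylinder points cap..band: direction + level
Q=P[60:85,255:285].reshape(-1,3);o=Q-[.51,-.055,.2];t=o@-s
k=Q[(t>-.01)&(t<.058)&(np.abs(Q[:,2]-.2)<.04)&(abs(o[:,0])<.05)]
u=np.linalg.svd(k-k.mean(0))[2][0];print(len(k),"cyl dir",u.round(3),k.mean(0).round(4))
need((.5032,-.0855,.148))
```

```text
band 2 [ 0.5014 -0.055   0.2198]
band axis est [ 0.514  -0.0572  0.2128]
158 cyl dir [-0.257 -0.964  0.067] [ 0.5087 -0.0252  0.2142]
t 10.85 pos [ 0.5054 -0.0806  0.1904] z az,th [79.9 58. ] x az 80.2 y [ 0.985 -0.171  0.002] q [ 0.17  0.41  0.36  1.93 -0.73  1.17  0.77] F [-0.2  0.4 -2.3] w 0.0287 ff 59.5
shift now [-0.134 -0.007  0.166] world [-0.0022 -0.0049 -0.0424]
```

```bash
python3 -m jog '[[[-0.052,-0.001,0.071,0,0,0],[-0.052,-0.001,0.071,0,0,0],[-0.052,-0.001,0.071,0,0,0],[-0.052,-0.001,0.071,0,0,0],[0,0,0,0,0,0],[0,0,0,0,0,0]]]'
python3 - <<'E'
from h import *
need((.5032,-.0836,.110))
im,d=arm.grab_frame("side");np.savez("side5.npz",im=im,d=d);cv2.imwrite("pics/s5.png",cv2.resize(im[60:125,230:310],None,fx=9,fy=9,interpolation=cv2.INTER_CUBIC))
E
```

```text
t: 11.45
tool_pos: [0.5035, -0.0865, 0.1203]
tool_rot: [0.736, 0.618, 0.212, -0.177]
wrist_force: [-0.6, -0.8, -1.5]
width: 0.0289
finger_force: 59.5
t 11.45 pos [ 0.5035 -0.0865  0.1203] z az,th [79.9 58. ] x az 80.1 y [ 0.985 -0.173  0.002] q [ 0.21  0.53  0.33  1.96 -0.81  1.07  0.89] F [-0.6 -0.8 -1.5] w 0.0289 ff 59.5
shift now [-0.015 -0.004  0.051] world [-0.0003  0.0029 -0.0103]
```

View pics/s5.png

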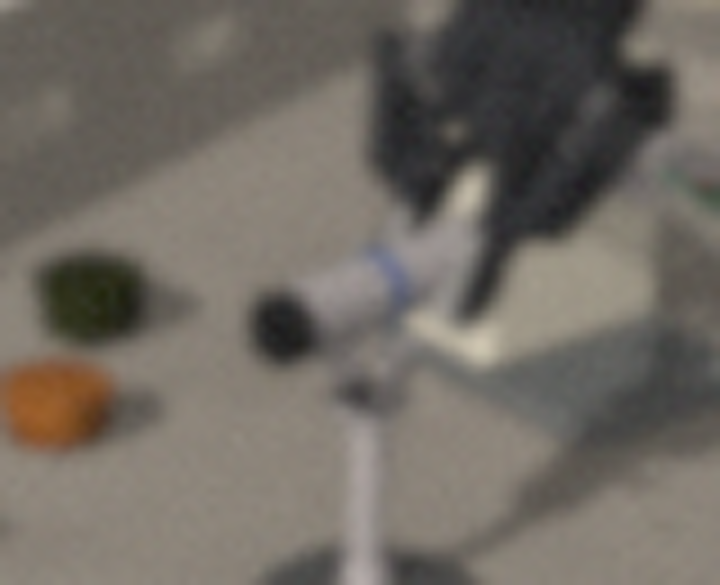

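The side view shows the band at (390,275) right over the clip, with its lips at (400,230) and (390,370), and the cap at (283,325). I'll lower until it touches.

```bash
for i in 1; do python3 -m jog '[[[-0.008,0,0.013,0,0,0],[-0.008,0,0.013,0,0,0],[0,0,0,0,0,0]]]' | grep -E "pos|wrist"; python3 -m jog '[[[-0.005,0,0.0085,0,0,0],[0,0,0,0,0,0]]]'| grep -E "pos|wrist";  python3 -m jog '[[[-0.005,0,0.0085,0,0,0],[0,0,0,0,0,0]]]'| grep -E "pos|wrist"; done
```

```text
tool_pos: [0.5031, -0.0881, 0.1139]
wrist_force: [0.4, 0.4, -2.8]
tool_pos: [0.503, -0.0881, 0.1117]
wrist_force: [-0.3, -0.1, -1.7]
tool_pos: [0.503, -0.0881, 0.1096]
wrist_force: [-0.7, 0.0, -1.8]
```

```bash
python3 -m jog '[[[-0.003,0,0.0045,0,0,0],[0,0,0,0,0,0]]]' | grep -E "pos|wrist"; python3 -m jog '[[[-0.003,0,0.0045,0,0,0],[0,0,0,0,0,0]]]'| grep -E "pos|wrist";  python3 -m jog '[[[-0.003,0,0.0045,0,0,0],[0,0,0,0,0,0]]]'| grep -E "pos|wrist"; python3 -m jog '[[[-0.003,0,0.0045,0,0,0],[0,0,0,0,0,0]]]'| grep -E "pos|wrist"
```

```text
tool_pos: [0.5029, -0.088, 0.1087]
wrist_force: [-0.1, -0.3, -1.7]
tool_pos: [0.5027, -0.0878, 0.1078]
wrist_force: [-2.3, -0.4, 1.6]
tool_pos: [0.5026, -0.0877, 0.1067]
wrist_force: [-4.3, 1.2, 2.8]
tool_pos: [0.5027, -0.0878, 0.1055]
wrist_force: [-3.3, 1.1, 2.0]
```

```bash
python3 -m jog '[[[0,-0.008,0,0,0,0],[0,0,0,0,0,0]]]' | grep -E "pos|wrist"; python3 -m jog '[[[-0.005,0,0.0085,0,0,0],[0,0,0,0,0,0]]]' | grep -E "pos|wrist"; python3 -m jog '[[[-0.005,0,0.0085,0,0,0],[0,0,0,0,0,0]]]'| grep -E "pos|wrist"
```

```text
tool_pos: [0.5022, -0.0878, 0.1057]
wrist_force: [-1.2, 1.3, 0.9]
tool_pos: [0.5024, -0.0879, 0.1041]
wrist_force: [-1.4, 2.0, 5.6]
tool_pos: [0.5026, -0.088, 0.1022]
wrist_force: [-0.1, 0.2, 4.5]
```

```bash
python3 -m jog '[[[-0.005,0,0.0085,0,0,0],[0,0,0,0,0,0]]]' | grep -E "pos|wrist"; python3 -m jog '[[[-0.004,0,0.0065,0,0,0],[0,0,0,0,0,0]]]' | grep -E "pos|wrist"; python3 -m jog '[[[-0.003,0,0.0045,0,0,0],[0,0,0,0,0,0]]]'| grep -E "pos|wrist"
```

```text
tool_pos: [0.5024, -0.0881, 0.1]
wrist_force: [-0.7, -0.1, 4.5]
tool_pos: [0.5019, -0.0881, 0.0979]
wrist_force: [-0.5, -0.6, 2.1]
tool_pos: [0.5017, -0.0881, 0.0967]
wrist_force: [-0.2, -0.1, 1.7]
```

```bash
python3 -m jog '[[[-0.003,0,0.0045,0,0,0],[0,0,0,0,0,0]]]'| grep -E "pos|wrist"; python3 -m jog '[[[-0.002,0,0.003,0,0,0],[0,0,0,0,0,0]]]'| grep -E "pos|wrist";python3 - <<'E'
from h import *
need()
im,d=arm.grab_frame("side");np.savez("side6.npz",im=im,d=d)
E
```

```text
tool_pos: [0.5016, -0.0881, 0.0957]
wrist_force: [0.4, 1.1, 0.2]
tool_pos: [0.5017, -0.0881, 0.0952]
wrist_force: [0.7, -0.7, 1.9]
t 14.6 pos [ 0.5017 -0.0881  0.0952] z az,th [79.6 58. ] x az 79.9 y [ 0.984 -0.176  0.002] q [ 0.23  0.57  0.32  1.97 -0.84  1.04  0.93] F [ 0.7 -0.7  1.9] w 0.0286 ff 59.6
```

```bash
python3 -m jog '[[[-0.003,0,0.0045,0,0,0],[0,0,0,0,0,0]]]'| grep -E "pos|wrist"; python3 -m jog '[[[-0.003,0,0.0045,0,0,0],[0,0,0,0,0,0]]]'| grep -E "pos|wrist"; python3 -m jog '[[[-0.003,0,0.0045,0,0,0],[0,0,0,0,0,0]]]'| grep -E "pos|wrist"
```

```text
tool_pos: [0.5018, -0.0881, 0.0947]
wrist_force: [-1.1, -1.3, 6.3]
tool_pos: [0.5019, -0.0881, 0.0942]
wrist_force: [-0.6, -2.2, 10.9]
tool_pos: [0.502, -0.0882, 0.0938]
wrist_force: [-3.1, -2.0, 14.6]
```

Hard stop felt, so it is home. Unload, release and retract.

```bash
python3 -m jog '[[[0.006,0,-0.0095,0,0,0],[0,0,0,0,0,0]]]'| grep -E "pos|wrist"; python3 -m jog '[[[0,0,0,0,0,0],[0,0,0,0,0,0],[0,0,0,0,0,0],[0,0,0,0,0,0],[0,0,0,0,0,0],[0,0,0,0,0,0]]]' 0 40; python3 -m jog '[[[0,0,-0.1,0,0,0],[0,0,-0.15,0,0,0],[0,0,-0.2,0,0,0],[0,0,-0.2,0,0,0],[0,0,-0.1,0,0,0],[0,0,0,0,0,0]]]';  python3 - <<'E'
from h import *
im,d=arm.grab_frame("side");P=cloud("side",d);np.savez("side7.npz",im=im,d=d)
Q=P[60:125,230:310].reshape(-1,3);s=np.array([-.174,-.985,0]);o=Q-[.5065,-.063,.115];t=-(o@s);l=o@[.985,-.174,0]
for a in np.arange(.012,.06,.01):
    k=(t>a)&(t<a+.01)&(abs(l)<.03)&(abs(o[:,2])<.03);print(a.round(3),k.sum(),"top",np.percentile(Q[k,2],95).round(4) if k.sum() else 0,"lat",l[k].mean().round(4) if k.sum() else 0)
k=(abs(l)<.02)&(abs(o[:,2])<.02);print("base end t max",t[k&(t<.08)].max())
need((.5184,.0061,.1864),-100,65)
E
```

```text
tool_pos: [0.5019, -0.0881, 0.0948]
wrist_force: [0.7, -1.3, 5.9]
t: 16.05
tool_pos: [0.5014, -0.0879, 0.0941]
tool_rot: [0.737, 0.617, 0.212, -0.176]
wrist_force: [-0.6, 0.4, 0.4]
width: 0.0856
finger_force: 0.0
t: 16.65
tool_pos: [0.4883, -0.1693, 0.224]
tool_rot: [0.738, 0.617, 0.213, -0.173]
wrist_force: [0.4, 0.5, -0.1]
width: 0.0853
finger_force: 0.0
0.012 43 top 0.1301 lat -0.0041
0.022 21 top 0.1302 lat -0.0088
0.032 19 top 0.1308 lat -0.0073
0.042 18 top 0.1309 lat -0.0072
0.052 42 top 0.1304 lat -0.0027
base end t max 0.0644984751384712
t 16.7 pos [ 0.4877 -0.1672  0.2223] z az,th [79.4 58.1] x az 79.9 y [ 0.984 -0.177  0.005] q [ 0.29  0.43  0.42  1.83 -0.68  1.3   0.83] F [-0.3  0.2 -1.3] w 0.0858 ff 0.0
shift now [ 0.652 -0.004  0.618] world [ 0.0307  0.1733 -0.0359]
rot [ 0.006 -1.265 -0.005]
shift after rot [ 0.874  0.    -0.209]
```

Logger top reads 0.130 along its length, so it is home and level. Now pitch over for the capped half.

```bash
python3 -m jog '[[[0,0,0,0,-0.181,0],[0,0,0,0,-0.181,0],[0,0,0,0,-0.181,0],[0,0,0,0,-0.181,0],[0,0,0,0,-0.181,0],[0,0,0,0,-0.181,0],[0,0,0,0,-0.181,0]]]'>/dev/null; python3 -m jog '[[[0.175,0,-0.042,0,0,0],[0.175,0,-0.042,0,0,0],[0.175,0,-0.042,0,0,0],[0.175,0,-0.042,0,0,0],[0.175,0,-0.042,0,0,0],[0,0,0,0,0,0],[0,0,0,0,0,0]]]'
python3 - <<'E'
from h import *
need((.5184,.0061,.1864),-100,65)
need((.511,-.0355,.0958),-100,65)
E
```

```text
t: 18.1
tool_pos: [0.5171, 0.009, 0.1837]
tool_rot: [0.747, 0.628, -0.167, 0.139]
wrist_force: [-0.5, -1.2, -0.3]
width: 0.0854
finger_force: 0.0
t 18.1 pos [0.5171 0.009  0.1837] z az,th [-100.1   64.9] x az 80.1 y [ 0.985 -0.172 -0.001] q [-0.68  0.44  0.45  1.86  0.24  1.08 -0.56] F [-0.5 -1.2 -0.3] w 0.0854 ff 0.0
shift now [-0.018  0.009 -0.007] world [ 0.0013 -0.0029  0.0027]
rot [-0.001  0.003  0.003]
shift after rot [-0.018  0.009 -0.007]
t 18.1 pos [0.5171 0.009  0.1837] z az,th [-100.1   64.9] x az 80.1 y [ 0.985 -0.172 -0.001] q [-0.68  0.44  0.45  1.86  0.24  1.08 -0.56] F [-0.5 -1.2 -0.3] w 0.0854 ff 0.0
shift now [-0.017  0.009  0.493] world [-0.0061 -0.0445 -0.0879]
rot [-0.001  0.003  0.003]
shift after rot [-0.018  0.009  0.493]
```

```bash
python3 -m jog '[[[-0.017,0.009,0.1,0,0,0],[0,0,0.12,0,0,0],[0,0,0.12,0,0,0],[0,0,0.1,0,0,0],[0,0,0.052,0,0,0],[0,0,0,0,0,0],[0,0,0,0,0,0]]]'; python3 -m jog '[[[0,0,0,0,0,0],[0,0,0,0,0,0],[0,0,0,0,0,0],[0,0,0,0,0,0],[0,0,0,0,0,0],[0,0,0,0,0,0],[0,0,0,0,0,0],[0,0,0,0,0,0]]]' 1 110
python3 - <<'E'
from h import *
need((.511,-.0355,.18))
E
```

```text
t: 18.8
tool_pos: [0.5125, -0.0371, 0.0981]
tool_rot: [0.749, 0.626, -0.166, 0.14]
wrist_force: [0.1, 0.5, -0.6]
width: 0.0853
finger_force: 0.0
t: 19.6
tool_pos: [0.5115, -0.0362, 0.0981]
tool_rot: [0.749, 0.627, -0.166, 0.139]
wrist_force: [-3.3, 3.1, 7.7]
width: 0.0276
finger_force: 108.1
t 19.6 pos [ 0.5115 -0.0362  0.0981] z az,th [-100.1   65. ] x az 79.8 y [ 0.984 -0.176  0.   ] q [-0.61  0.56  0.45  1.95  0.23  0.86 -0.55] F [-3.3  3.1  7.7] w 0.0276 ff 108.1
shift now [-0.171 -0.003 -0.372] world [-0.0005  0.0007  0.0819]
```

```bash
python3 -m jog '[[[-0.0085,0,-0.018,0,0,0],[-0.0085,0,-0.018,0,0,0],[-0.0085,0,-0.018,0,0,0],[-0.0085,0,-0.018,0,0,0]]]'; python3 -m jog '[[[-0.0085,0,-0.018,0,0,0],[-0.02,0,-0.045,0,0,0],[-0.04,0,-0.09,0,0,0],[-0.04,0,-0.09,0,0,0],[-0.04,0,-0.09,0,0,0],[-0.04,0,-0.09,0,0,0],[-0.04,0,-0.09,0,0,0],[0,0,0,0,0,0]]]'
python3 - <<'E'
from h import *
need()
im,d=arm.grab_frame("side");np.savez("side8.npz",im=im,d=d)
P=cloud("side",d);Q=P[30:130,220:330].reshape(-1,3);p=np.array(arm.state()['tool_pos']);M=R.from_quat(arm.state()['tool_rot']).as_matrix()
g=p-.019*M[:,2];s=np.array([-.174,-.985,0]);o=Q-g;t=o@s;l=o@[.985,-.174,0]
for a in np.arange(-.03,.17,.02):
    k=(t>a)&(t<a+.02)&(abs(l)<.025)&(abs(o[:,2])<.06);print(a.round(3),k.sum(),"z-g",np.percentile(o[k,2],[5,50,95]).round(4) if k.sum() else 0,"lat",l[k].mean().round(4) if k.sum() else 0)
E
```

```text
t: 20.0
tool_pos: [0.5125, -0.0374, 0.1143]
tool_rot: [0.749, 0.626, -0.166, 0.14]
wrist_force: [0.6, 0.4, -2.7]
width: 0.0278
finger_force: 109.5
t: 20.8
tool_pos: [0.5147, -0.035, 0.2292]
tool_rot: [0.749, 0.626, -0.163, 0.141]
wrist_force: [1.4, 1.1, -2.9]
width: 0.0271
finger_force: 109.5
t 20.8 pos [ 0.5147 -0.035   0.2292] z az,th [-99.2  65.1] x az 79.6 y [ 0.984 -0.176  0.008] q [-0.65  0.36  0.48  1.86  0.27  1.12 -0.5 ] F [ 1.4  1.1 -2.9] w 0.0271 ff 109.5
-0.03 142 z-g [-0.0064  0.0138  0.0487] lat -0.0022
-0.01 37 z-g [-0.0154 -0.0033  0.0172] lat -0.0115
0.01 17 z-g [-0.0064  0.0048  0.011 ] lat -0.0105
0.03 34 z-g [-0.0089  0.0046  0.0137] lat -0.0092
0.05 41 z-g [-0.0089  0.0054  0.0153] lat -0.007
0.07 38 z-g [-0.0105  0.0063  0.0147] lat -0.0075
0.09 5 z-g [-0.0057  0.0013  0.0114] lat -0.0046
0.11 8 z-g [-0.0012  0.0011  0.0032] lat -0.0008
0.13 6 z-g [-0.0017  0.0001  0.0011] lat 0.0002
0.15 5 z-g [-0.0015 -0.0008  0.0008] lat 0.0005
```

```bash
sed -i 's/def need(pos=None,az=None,th=None,spike=None)/def need(pos=None,az=None,th=None,f=1)/; s/y=np.array(\[-np.sin(a),np.cos(a),0\]);G/y=f*np.array([-np.sin(a),np.cos(a),0]);G/' h.py
python3 -m jog '[[[-0.078,0,-0.17,0,0,0],[-0.078,0,-0.17,0,0,0],[-0.078,0,-0.17,0,0,0],[-0.078,0,-0.17,0,0,0],[0,0,0,0,0,0]]]'; python3 -m jog '[[[0,0,0,0,0.182,0],[0,0,0,0,0.182,0],[0,0,0,0,0.182,0],[0,0,0,0,0.182,0],[0,0,0,0,0.182,0],[0,0,0,0,0.182,0],[0,0,0,0,0.182,0],[0,0,0,0,0.182,0]]]' >/dev/null; python3 -m jog '[[[0,0,0,0,0.182,0],[0,0,0,0,0.182,0],[0,0,0,0,0.182,0],[0,0,0,0,0,0],[0,0,0,0,0,0]]]'
python3 - <<'E'
from h import *
need((.45,-.27,.40),55,25,-1)
from plan import *
for az in(40,55,70):
  for pt in((.5367,-.300,.209),(.45,-.275,.215),(.45,-.275,.36)):
    e,m,q=ik(*upright(np.array(pt),az,25,-1),[np.array(arm.state()['q'])]);print(az,pt,round(e,3),round(m,2),q.round(2))
E
```

```text
t: 21.35
tool_pos: [0.5146, -0.0342, 0.3796]
tool_rot: [0.75, 0.626, -0.162, 0.141]
wrist_force: [1.0, 0.2, -2.0]
width: 0.0273
finger_force: 109.5
t: 22.65
tool_pos: [0.5122, -0.0344, 0.3733]
tool_rot: [0.648, 0.541, 0.411, -0.345]
wrist_force: [0.4, 0.0, -1.6]
width: 0.0276
finger_force: 109.5
t 22.65 pos [ 0.5122 -0.0344  0.3733] z az,th [79.8 25.1] x az 79.4 y [ 0.984 -0.178 -0.003] q [ 0.15  0.47  0.6   1.83 -1.1   1.81  0.89] F [ 0.4  0.  -1.6] w 0.0276 ff 109.5
shift now [-0.395 -0.097 -1.156] world [-0.0622 -0.2356  0.0267]
rot [-0.5    0.004  0.23 ]
shift after rot [-0.362  0.421 -1.092]
40 (0.5367, -0.3, 0.209) 0.001 0.56 [ 1.67  0.9  -0.89  1.86 -0.65  0.86  0.58]
40 (0.45, -0.275, 0.215) 0.0 0.4 [ 1.8   0.79 -0.85  2.02 -0.7   0.93  0.72]
40 (0.45, -0.275, 0.36) 0.0 0.46 [ 1.8   0.47 -0.82  1.96 -0.85  1.22  0.6 ]
55 (0.5367, -0.3, 0.209) 0.0 0.76 [ 1.46  0.9  -0.69  1.66 -0.6   1.18  0.63]
55 (0.45, -0.275, 0.215) 0.001 0.59 [ 1.63  0.82 -0.74  1.83 -0.57  1.18  0.7 ]
55 (0.45, -0.275, 0.36) 0.0 0.61 [ 1.64  0.57 -0.74  1.78 -0.69  1.41  0.59]
70 (0.5367, -0.3, 0.209) 0.0 0.59 [ 1.34  0.98 -0.66  1.45 -0.46  1.43  0.62]
70 (0.45, -0.275, 0.215) 0.0 0.6 [ 1.45  0.87 -0.63  1.65 -0.47  1.42  0.74]
70 (0.45, -0.275, 0.36) 0.0 0.46 [ 1.57  0.72 -0.82  1.6  -0.5   1.56  0.54]
```

```bash
python3 -m jog '[[[-0.066,-0.016,-0.193,0,0,0],[-0.066,-0.016,-0.193,0,0,0],[-0.066,-0.016,-0.193,0,0,0],[-0.066,-0.016,-0.193,0,0,0],[-0.066,-0.016,-0.193,0,0,0],[-0.066,-0.016,-0.193,0,0,0],[0,0,0,0,0,0]]]'; python3 -m jog '[[[0,0,0,-0.167,0.001,0.077],[0,0,0,-0.167,0.001,0.077],[0,0,0,-0.167,0.001,0.077],[0,0,0,0,0,0],[0,0,0,0,0,0]]]'
cat > look.py <<'E'
from h import *
# logger axis from side & top clouds near predicted grip
s=arm.state();p=np.array(s['tool_pos']);M=R.from_quat(s['tool_rot']).as_matrix();g=p-.019*M[:,2]
print("grip",g.round(4))
for n in("side","top"):
    im,d=arm.grab_frame(n);P=cloud(n,d).reshape(-1,3);np.savez(n+"L.npz",im=im,d=d)
    o=P-g;K,Rm,t=cam(n);c=-Rm.T@t
    h=np.hypot(o[:,0],o[:,1])
    for nm,lo,hi,r in(("spike",-.172,-.10,.0025),("cyl",-.085,-.03,.015)):
        k=(o[:,2]>lo)&(o[:,2]<hi)&(h<.022 if nm=="cyl" else h<.012)
        if k.sum()<4:print(n,nm,k.sum());continue
        q=P[k];v=(c-q.mean(0));v[2]=0;v/=np.linalg.norm(v)
        f=.8*r
        for b in np.array_split(np.sort(np.unique(q[:,2].round(2))),2):
            if len(b)==0: continue
            w=q[(q[:,2]>=b[0]-.005)&(q[:,2]<=b[-1]+.005)]
            if len(w):print(n,nm,len(w),(np.median(w,0)-v*f-g).round(4),"zrange",(w[:,2].min()-g[2]).round(3),(w[:,2].max()-g[2]).round(3))
need()
E
python3 look.py
```

```text
t: 23.35
tool_pos: [0.4475, -0.2783, 0.4029]
tool_rot: [0.651, 0.54, 0.413, -0.338]
wrist_force: [-0.1, -0.9, -2.1]
width: 0.0274
finger_force: 109.5
t: 23.85
tool_pos: [0.4509, -0.2691, 0.4034]
tool_rot: [0.746, 0.392, 0.478, -0.247]
wrist_force: [0.9, 1.3, -1.7]
width: 0.0276
finger_force: 109.6
grip [ 0.4411 -0.2832  0.4114]
side spike 14 [ 0.0039  0.0034 -0.1527] zrange -0.171 -0.139
side spike 13 [ 0.0032  0.0029 -0.1159] zrange -0.136 -0.102
side cyl 69 [ 0.0004  0.003  -0.0697] zrange -0.085 -0.057
side cyl 71 [ 0.0023  0.0021 -0.0439] zrange -0.056 -0.03
top spike 4 [ 0.0026  0.0002 -0.1604] zrange -0.164 -0.15
top spike 2 [ 0.0041  0.0005 -0.1432] zrange -0.145 -0.142
top cyl 46 [ 0.0026  0.0008 -0.0719] zrange -0.085 -0.057
top cyl 29 [ 0.0105  0.0011 -0.0484] zrange -0.056 -0.031
t 23.95 pos [ 0.4519 -0.2694  0.4027] z az,th [55.1 24.9] x az 56.1 y [ 0.822 -0.569  0.006] q [ 0.85  0.42  0.28  1.74 -1.02  1.76  0.77] F [ 0.3 -0.6 -1.6] w 0.0277 ff 109.6
```

Run:
```python
from h import *
g=np.array([.4411,-.2832,.4114]);
for n in("side","top"):
    d=np.load(n+"L.npz")["d"];P=cloud(n,d).reshape(-1,3);o=P-g-[.003,.002,0];h=np.hypot(o[:,0],o[:,1])
    for lo,hi,r in((-.125,-.07,.019),(-.20,-.15,.012)):
        k=(h<r)&(o[:,2]>lo)&(o[:,2]<hi);c,e=np.histogram(o[k,2],np.arange(lo,hi+.001,.0025));print(n,dict(zip(e.round(4).tolist(),c.tolist())))
K,Rm,t=cam("side");pc=Rm@(g+[.003,.002,-.1734])+t;pix=K@pc/pc[2];print(pix)
im=np.load("sideL.npz")["im"];u,v=pix[:2].astype(int);cv2.imwrite("pics/tip.png",cv2.resize(im[v-50:v+50,u-60:u+60],None,fx=6,fy=6,interpolation=cv2.INTER_CUBIC))
```

```text
side {-0.125: 2, -0.1225: 0, -0.12: 1, -0.1175: 2, -0.115: 1, -0.1125: 2, -0.11: 2, -0.1075: 0, -0.105: 0, -0.1025: 1, -0.1: 0, -0.0975: 1, -0.095: 1, -0.0925: 6, -0.09: 6, -0.0875: 7, -0.085: 5, -0.0825: 6, -0.08: 6, -0.0775: 6, -0.075: 4, -0.0725: 5}
side {-0.2: 0, -0.1975: 0, -0.195: 0, -0.1925: 0, -0.19: 0, -0.1875: 0, -0.185: 0, -0.1825: 0, -0.18: 0, -0.1775: 0, -0.175: 0, -0.1725: 1, -0.17: 1, -0.1675: 0, -0.165: 1, -0.1625: 1, -0.16: 1, -0.1575: 1, -0.155: 1, -0.1525: 2}
top {-0.125: 0, -0.1225: 0, -0.12: 0, -0.1175: 0, -0.115: 0, -0.1125: 0, -0.11: 0, -0.1075: 0, -0.105: 0, -0.1025: 0, -0.1: 0, -0.0975: 0, -0.095: 1, -0.0925: 6, -0.09: 2, -0.0875: 4, -0.085: 3, -0.0825: 6, -0.08: 2, -0.0775: 4, -0.075: 4, -0.0725: 7}
top {-0.2: 0, -0.1975: 0, -0.195: 0, -0.1925: 0, -0.19: 0, -0.1875: 0, -0.185: 0, -0.1825: 0, -0.18: 0, -0.1775: 0, -0.175: 0, -0.1725: 0, -0.17: 0, -0.1675: 0, -0.165: 2, -0.1625: 0, -0.16: 1, -0.1575: 0, -0.155: 0, -0.1525: 1}
[320.27096766  50.26595501   1.        ]
```

Run:
```python
from h import *
a=np.radians(-16);X=np.array([np.cos(a),np.sin(a)]);Y=np.array([-X[1],X[0]]);O=np.array([.5675,-.309])
for f,n in(("top0","top"),("topL","top"),("side0","side"),("sideL","side")):
    P=cloud(n,np.load(f+".npz")["d"]).reshape(-1,3);r=P[:,:2]-O;x=r@X;y=r@Y
    k=(P[:,2]>.110)&(P[:,2]<.120)&(x>-.09)&(x<-.04)&(abs(y)<.05)
    c,e=np.histogram(y[k],np.arange(-.04,.041,.004));print(f,k.sum(),c)
    L=k&(y>0);Rr=k&(y<0)
    for m in(L,Rr):
        if m.sum()>8:print("  mean y",y[m].mean().round(4),"x min",np.percentile(x[m],3).round(4), "slope",np.degrees(np.polyfit(x[m],y[m],1)[0]).round(1))
    k=(P[:,2]>.122)&(P[:,2]<.151)&(x>-.04)&(x<-.006)&(abs(y)<.05)
    for lo in np.arange(-.04,-.005,.006):
        m=k&(x>lo)&(x<lo+.006)
        if m.sum()>3:print("   V x",lo.round(3),m.sum(),"y",y[m].min().round(3),y[m].max().round(3),"pos",y[m&(y>0)].mean().round(4),"neg",y[m&(y<0)].mean().round(4))
```

```text
top0 156 [ 0  0  4 15 18 15 14 13  0  0  0  5  9 14 17 17 15  0  0  0]
  mean y 0.0181 x min -0.0721 slope -6.1
  mean y -0.019 x min -0.0723 slope 3.4
   V x -0.034 19 y -0.03 0.027 pos 0.0252 neg -0.0258
   V x -0.028 20 y -0.027 0.024 pos 0.0205 neg -0.0201
   V x -0.022 22 y -0.023 0.018 pos 0.0139 neg -0.0147
   V x -0.016 22 y -0.016 0.014 pos 0.0081 neg -0.0095
   V x -0.01 14 y -0.011 0.007 pos 0.0041 neg -0.005
topL 154 [ 0  0  4 15 18 14 15 10  0  0  0  2 12 13 17 18 15  1  0  0]
  mean y 0.0183 x min -0.0717 slope -8.1
  mean y -0.0193 x min -0.0721 slope 5.6
   V x -0.034 17 y -0.029 0.027 pos 0.0249 neg -0.0253
   V x -0.028 25 y -0.03 0.027 pos 0.0208 neg -0.021
   V x -0.022 20 y -0.02 0.017 pos 0.0133 neg -0.0143
   V x -0.016 20 y -0.015 0.013 pos 0.008 neg -0.0091
   V x -0.01 16 y -0.012 0.007 pos 0.0041 neg -0.0055
side0 48 [0 0 0 0 2 5 5 4 4 6 0 0 0 1 3 3 5 6 4 0]
  mean y 0.0267 x min -0.0746 slope -0.8
  mean y -0.0109 x min -0.0757 slope 8.0
   V x -0.034 18 y -0.026 0.035 pos 0.03 neg -0.0207
   V x -0.028 16 y -0.02 0.031 pos 0.0217 neg -0.0146
   V x -0.022 17 y -0.023 0.021 pos 0.0116 neg -0.0116
   V x -0.016 18 y -0.021 0.013 pos 0.0054 neg -0.0072
   V x -0.01 6 y -0.007 0.028 pos 0.0166 neg -0.0032
sideL 48 [0 0 0 2 2 1 7 5 8 1 0 0 1 1 2 3 3 9 1 2]
  mean y 0.0264 x min -0.0762 slope -11.1
  mean y -0.0121 x min -0.0776 slope -1.2
   V x -0.034 15 y -0.026 0.031 pos 0.0295 neg -0.0186
   V x -0.028 23 y -0.027 0.031 pos 0.029 neg -0.0165
   V x -0.022 17 y -0.016 0.017 pos 0.009 neg -0.0093
   V x -0.016 14 y -0.01 0.013 pos 0.0078 neg -0.0051
   V x -0.01 9 y -0.007 0.049 pos 0.0346 neg -0.0032
```

Run:
```python
from h import *
need((.4745,-.2669,.2045),55,25,-1)
```

```text
t 23.95 pos [ 0.4519 -0.2694  0.4027] z az,th [55.1 24.9] x az 56.1 y [ 0.822 -0.569  0.006] q [ 0.85  0.42  0.28  1.74 -1.02  1.76  0.77] F [ 0.3 -0.6 -1.6] w 0.0277 ff 109.6
shift now [-0.868  0.079  0.485] world [ 0.0226  0.0025 -0.1982]
rot [-0.002 -0.003  0.01 ]
shift after rot [-0.866  0.085  0.487]
```

```bash
python3 -m jog '[[[-0.145,0.013,0.081,0,0,0],[-0.145,0.013,0.081,0,0,0],[-0.145,0.013,0.081,0,0,0],[-0.145,0.013,0.081,0,0,0],[-0.145,0.014,0.081,0,0,0.01],[-0.141,0.014,0.081,0,0,0],[0,0,0,0,0,0],[0,0,0,0,0,0]]]'; python3 look.py;python3 - <<'E'
from h import *
need((.4745,-.2669,.2045),55,25,-1)
im=np.load("topL.npz")["im"];a=cv2.resize(im[145:215,300:365],None,fx=8,fy=8,interpolation=cv2.INTER_CUBIC)
im=np.load("sideL.npz")["im"];b=cv2.resize(im[50:110,270:330],None,fx=9,fy=9,interpolation=cv2.INTER_CUBIC)
h=min(len(a),len(b));c=np.hstack([a[:h],b[:h]]);c=cv2.resize(c,(800,int(h*800/c.shape[1])));cv2.imwrite("pics/pre.png",c);print(c.shape)
E
```

```text
t: 24.75
tool_pos: [0.4739, -0.2663, 0.2036]
tool_rot: [0.748, 0.388, 0.478, -0.251]
wrist_force: [-0.2, -0.2, -1.7]
width: 0.0272
finger_force: 109.6
grip [ 0.4641 -0.2804  0.2115]
side spike 10 [ 0.0025  0.0038 -0.1605] zrange -0.169 -0.142
side spike 12 [ 0.0022  0.0052 -0.1153] zrange -0.136 -0.101
side cyl 52 [ 0.0003  0.0031 -0.0708] zrange -0.083 -0.057
side cyl 56 [ 0.002   0.0031 -0.0436] zrange -0.056 -0.03
top spike 2 [ 0.0028  0.0004 -0.1641] zrange -0.166 -0.162
top spike 2 [ 0.0016  0.0008 -0.1477] zrange -0.149 -0.147
top cyl 26 [ 0.0037  0.0013 -0.0699] zrange -0.083 -0.057
top cyl 8 [ 0.0117  0.0011 -0.0433] zrange -0.055 -0.032
t 24.85 pos [ 0.4739 -0.2673  0.2051] z az,th [55.  24.8] x az 54.7 y [ 0.818 -0.575 -0.001] q [ 0.86  0.71  0.23  1.81 -1.08  1.56  1.06] F [-0.4  0.5 -1.9] w 0.0276 ff 109.6
t 24.85 pos [ 0.4739 -0.2673  0.2051] z az,th [55.  24.8] x az 54.7 y [ 0.818 -0.575 -0.001] q [ 0.86  0.71  0.23  1.81 -1.08  1.56  1.06] F [-0.4  0.5 -1.9] w 0.0276 ff 109.6
shift now [-0.001  0.001  0.004] world [ 0.0006  0.0004 -0.0006]
rot [ 0.001 -0.005 -0.003]
shift after rot [-0.001  0.001  0.004]
(407, 800, 3)
```

View pics/pre.png

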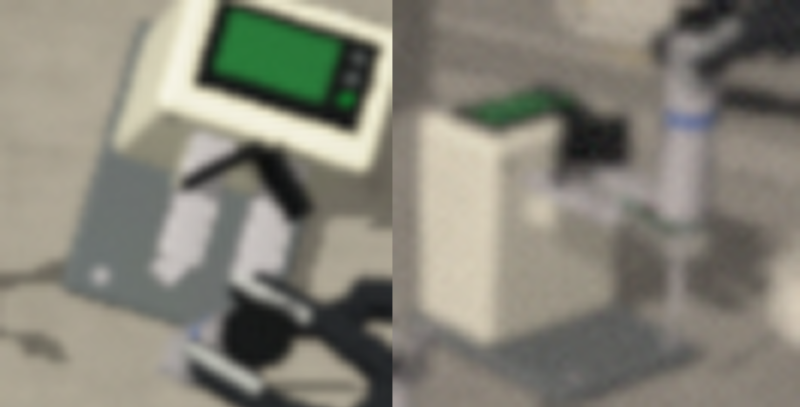

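The left (top) pane shows the logger standing in line with the slot: shoulder at about (180,360), slot mouth at (213,265). The right (side) pane shows the spike free, with its shoulder at (680,222), just above the tines. I'll shift 1 mm sideways and enter slowly.

```bash
python3 -m jog '[[[0.0024,-0.002,0.0051,0,0,0],[0.0035,0.0236,0.0074,0,0,0],[0.0035,0.0236,0.0074,0,0,0],[0.0035,0.0236,0.0074,0,0,0],[0.0035,0.0236,0.0074,0,0,0],[0.0035,0.0236,0.0074,0,0,0],[0.0035,0.0236,0.0074,0,0,0],[0,0,0,0,0,0]]]' | grep -E "pos|wrist"; python3 -m jog '[[[0.0035,0.0236,0.0074,0,0,0],[0.0035,0.0236,0.0074,0,0,0],[0,0,0,0,0,0]]]' | grep -E "pos|wrist"; python3 look.py
```

```text
tool_pos: [0.5029, -0.2735, 0.2034]
wrist_force: [0.1, -0.4, -2.2]
tool_pos: [0.5125, -0.2764, 0.2035]
wrist_force: [-0.2, -0.9, -1.5]
grip [ 0.5026 -0.2905  0.2114]
side spike 14 [ 0.0026  0.0036 -0.1501] zrange -0.164 -0.128
side spike 10 [ 0.0023  0.0035 -0.1052] zrange -0.121 -0.101
side cyl 54 [ 0.0008  0.0036 -0.072 ] zrange -0.085 -0.057
side cyl 53 [ 0.0007  0.0023 -0.0426] zrange -0.056 -0.03
top spike 2 [ 0.0008  0.0015 -0.1624] zrange -0.166 -0.159
top spike 2 [ 0.0021  0.0016 -0.1476] zrange -0.149 -0.147
top cyl 27 [ 0.0012  0.0022 -0.0693] zrange -0.084 -0.057
top cyl 8 [ 0.0111  0.0022 -0.0484] zrange -0.056 -0.036
t 26.05 pos [ 0.5118 -0.2763  0.2034] z az,th [55.  24.7] x az 54.3 y [ 0.818 -0.575 -0.004] q [ 0.83  0.75  0.22  1.74 -1.11  1.55  1.  ] F [-0.6 -0.8 -1.9] w 0.0273 ff 109.6
```

```bash
python3 -m jog '[[[0.0035,0.0236,0.0074,0,0,0],[0.0035,0.0236,0.0074,0,0,0],[0.0035,0.0236,0.0074,0,0,0],[0.0035,0.0236,0.0074,0,0,0],[0,0,0,0,0,0]]]' | grep -E "pos|wrist"; python3 -m jog '[[[0.0014,0.0095,0.003,0,0,0],[0,0,0,0,0,0]]]' | grep -E "pos|wrist"; python3 -m jog '[[[0.0014,0.0095,0.003,0,0,0],[0,0,0,0,0,0]]]' | grep -E "pos|wrist";python3 -m jog '[[[0.0014,0.0095,0.003,0,0,0],[0,0,0,0,0,0]]]' | grep -E "pos|wrist"
```

```text
tool_pos: [0.5318, -0.2818, 0.2035]
wrist_force: [-0.3, 1.1, -2.2]
tool_pos: [0.533, -0.2825, 0.2033]
wrist_force: [0.4, 0.3, -1.8]
tool_pos: [0.535, -0.2831, 0.2034]
wrist_force: [-0.7, -0.3, -2.0]
tool_pos: [0.537, -0.2836, 0.2034]
wrist_force: [-0.8, 0.4, -2.7]
```

```bash
python3 -m jog '[[[0.0014,0.0095,0.003,0,0,0],[0,0,0,0,0,0]]]' | grep -E "pos|wrist"; python3 -m jog '[[[0.0014,0.0095,0.003,0,0,0],[0,0,0,0,0,0]]]' | grep -E "pos|wrist";python3 -m jog '[[[0.0007,0.0047,0.0015,0,0,0],[0,0,0,0,0,0]]]' | grep -E "pos|wrist";python3 -m jog '[[[0.0007,0.0047,0.0015,0,0,0],[0,0,0,0,0,0]]]' | grep -E "pos|wrist"
```

```text
tool_pos: [0.539, -0.2841, 0.2034]
wrist_force: [0.3, -0.8, -1.8]
tool_pos: [0.5409, -0.2847, 0.2034]
wrist_force: [-0.1, 0.1, -2.2]
tool_pos: [0.5417, -0.285, 0.2034]
wrist_force: [0.5, -0.1, -2.6]
tool_pos: [0.5427, -0.2852, 0.2034]
wrist_force: [0.0, -1.1, -2.3]
```

```bash
for k in 1; do python3 -m jog '[[[0.0007,0.0047,0.0015,0,0,0],[0,0,0,0,0,0]]]' | grep -E "pos|wrist"; python3 -m jog '[[[0.0007,0.0047,0.0015,0,0,0],[0,0,0,0,0,0]]]' | grep -E "pos|wrist";python3 -m jog '[[[0.0007,0.0047,0.0015,0,0,0],[0,0,0,0,0,0]]]' | grep -E "pos|wrist";python3 -m jog '[[[0.0007,0.0047,0.0015,0,0,0],[0,0,0,0,0,0]]]' | grep -E "pos|wrist"; done
```

```text
tool_pos: [0.5437, -0.2855, 0.2034]
wrist_force: [-1.1, 0.7, -1.2]
tool_pos: [0.5447, -0.2857, 0.2034]
wrist_force: [-0.0, -0.7, -1.5]
tool_pos: [0.5456, -0.286, 0.2034]
wrist_force: [-1.1, 0.1, -2.3]
tool_pos: [0.5466, -0.2863, 0.2034]
wrist_force: [-1.1, -0.1, -2.4]
```

```bash
for k in 1; do python3 -m jog '[[[0.0007,0.0047,0.0015,0,0,0],[0,0,0,0,0,0]]]' | grep -E "pos|wrist"; python3 -m jog '[[[0.0007,0.0047,0.0015,0,0,0],[0,0,0,0,0,0]]]' | grep -E "pos|wrist";python3 -m jog '[[[0.0007,0.0047,0.0015,0,0,0],[0,0,0,0,0,0]]]' | grep -E "pos|wrist"; done
```

```text
tool_pos: [0.5472, -0.2866, 0.2033]
wrist_force: [-1.0, -0.1, -1.2]
tool_pos: [0.5478, -0.2869, 0.2031]
wrist_force: [-3.1, 0.7, -1.6]
tool_pos: [0.5485, -0.2872, 0.203]
wrist_force: [-5.4, -0.2, -0.8]
```

```bash
python3 -m jog '[[[-0.0024,-0.006,-0.005,0,0,0],[0,0,0,0,0,0]]]' | grep -E "pos|wrist"; for k in 1; do python3 -m jog '[[[-0.0045,0,0.0021,0,0,0],[0,0,0,0,0,0]]]' | grep -E "pos|wrist"; python3 -m jog '[[[-0.0045,0,0.0021,0,0,0],[0,0,0,0,0,0]]]' | grep -E "pos|wrist"; python3 -m jog '[[[-0.0036,0,0.0017,0,0,0],[0,0,0,0,0,0]]]' | grep -E "pos|wrist"; python3 -m jog '[[[-0.0036,0,0.0017,0,0,0],[0,0,0,0,0,0]]]' | grep -E "pos|wrist";done
```

```text
tool_pos: [0.5479, -0.2876, 0.2033]
wrist_force: [-0.4, -1.0, -2.3]
tool_pos: [0.5479, -0.2875, 0.2025]
wrist_force: [-1.2, -0.8, -1.3]
tool_pos: [0.5479, -0.2874, 0.2014]
wrist_force: [-0.9, -0.4, -1.2]
tool_pos: [0.5479, -0.2873, 0.2013]
wrist_force: [-2.1, 0.1, 2.4]
tool_pos: [0.548, -0.2872, 0.2012]
wrist_force: [-2.7, -1.1, 7.6]
```

```bash
python3 -m jog '[[[0.0036,0,-0.0017,0,0,0],[0,0,0,0,0,0]]]' | grep -E "pos|wrist"; python3 -m jog '[[[0.0007,0.0047,0.0015,0,0,0],[0,0,0,0,0,0]]]' | grep -E "pos|wrist"; python3 -m jog '[[[0.0007,0.0047,0.0015,0,0,0],[0,0,0,0,0,0]]]' | grep -E "pos|wrist"; python3 -m jog '[[[0.0007,0.0047,0.0015,0,0,0],[0,0,0,0,0,0]]]' | grep -E "pos|wrist"; python3 look.py
```

```text
tool_pos: [0.5479, -0.2872, 0.2012]
wrist_force: [-2.7, -0.9, 4.9]
tool_pos: [0.5482, -0.2873, 0.2012]
wrist_force: [-4.6, -0.1, 6.7]
tool_pos: [0.5485, -0.2873, 0.2012]
wrist_force: [-8.1, 0.6, 7.2]
tool_pos: [0.5488, -0.2873, 0.2013]
wrist_force: [-9.7, 1.0, 9.7]
grip [ 0.5389 -0.3015  0.2092]
side spike 8 [-1.000e-04  2.900e-03 -1.539e-01] zrange -0.171 -0.141
side spike 6 [-0.0003  0.0043 -0.1262] zrange -0.134 -0.102
side cyl 60 [ 0.0014  0.0012 -0.0693] zrange -0.084 -0.055
side cyl 43 [-0.0015  0.0036 -0.0429] zrange -0.054 -0.031
top spike 0
top cyl 31 [ 0.0019  0.0013 -0.0727] zrange -0.085 -0.064
top cyl 26 [ 0.0141  0.002  -0.0598] zrange -0.064 -0.047
t 31.25 pos [ 0.5488 -0.2873  0.2013] z az,th [55.2 24.7] x az 54.1 y [ 0.819 -0.574 -0.007] q [ 0.81  0.79  0.2   1.66 -1.13  1.55  0.95] F [-10.1  -0.4   9.5] w 0.0276 ff 110.8
```

```bash
python3 -m jog '[[[0.003,-0.004,-0.0025,0,0,0],[0,0,0,0,0,0]]]' | grep -E "pos|wrist"; python3 -m jog '[[[0,0,0,0,0,0],[0,0,0,0,0,0]]]' - 30 | grep -E "pos|wrist"; python3 -m jog '[[[0,0,0,0,0,0],[0,0,0,0,0,0],[0,0,0,0,0,0],[0,0,0,0,0,0],[0,0,0,0,0,0],[0,0,0,0,0,0],[0,0,0,0,0,0]]]' 0
cat > chk.py <<'E'
from h import *
a=np.radians(-16);X=np.array([np.cos(a),np.sin(a)]);Y=np.array([-X[1],X[0]]);A=np.array([.5405,-.2995])
for n in("side","top"):
    im,d=arm.grab_frame(n);np.savez(n+"F.npz",im=im,d=d);P=cloud(n,d).reshape(-1,3)
    K,Rm,t=cam(n);c=-Rm.T@t;v=c[:2]-A;v/=np.linalg.norm(v)
    for lo,hi in((.15,.17),(.17,.19),(.19,.21),(.21,.228),(.228,.24)):
        o=P[:,:2]-A;k=(P[:,2]>lo)&(P[:,2]<hi)&(np.hypot(*o.T)<.022)
        if k.sum()>3:
            q=P[k];f=.012 if hi<.23 else 0;print(n,lo,k.sum(),(np.mean(q[:,:2],0)-v*f).round(4),"z",q[:,2].max().round(4))
need()
E
python3 chk.py
```

```text
tool_pos: [0.5485, -0.2873, 0.2012]
wrist_force: [-6.1, -0.3, 4.7]
tool_pos: [0.5486, -0.2873, 0.2013]
wrist_force: [-7.2, -0.4, 6.0]
t: 32.35
tool_pos: [0.5498, -0.2878, 0.2013]
tool_rot: [0.748, 0.387, 0.478, -0.25]
wrist_force: [0.4, -0.1, -0.0]
width: 0.0857
finger_force: 0.0
side 0.15 36 [ 0.5397 -0.2985] z 0.1699
side 0.17 38 [ 0.5401 -0.3003] z 0.1897
side 0.19 39 [ 0.5421 -0.2971] z 0.2096
side 0.21 34 [ 0.541  -0.2989] z 0.2277
side 0.228 18 [ 0.5368 -0.2917] z 0.2331
top 0.15 22 [ 0.5389 -0.3017] z 0.169
top 0.17 25 [ 0.5405 -0.3015] z 0.1897
top 0.19 27 [ 0.5378 -0.3026] z 0.21
top 0.21 27 [ 0.541  -0.3032] z 0.2279
top 0.228 106 [ 0.5389 -0.3009] z 0.2359
t 32.45 pos [ 0.5498 -0.2879  0.2013] z az,th [55.  24.8] x az 54.3 y [ 0.818 -0.576 -0.004] q [ 0.81  0.79  0.2   1.66 -1.14  1.55  0.95] F [0.3 0.2 0.2] w 0.0852 ff 0.0
```

The logger stands upright with its top at 0.231. It agrees with both V faces to about 1 mm in the same camera. I'll retreat and check again.

```bash
python3 -m jog '[[[0,0,-0.04,0,0,0],[0,0,-0.06,0,0,0],[0,0,-0.1,0,0,0],[0,0,-0.15,0,0,0],[0,0,-0.2,0,0,0],[0,0,-0.2,0,0,0],[0,0,0,0,0,0],[0,0,0,0,0,0]]]' | grep -E "pos|wrist"; python3 chk.py
python3 - <<'E'
from h import *
a=np.radians(-16);X=np.array([np.cos(a),np.sin(a)]);Y=np.array([-X[1],X[0]]);O=np.array([.5675,-.309])
P=cloud("top",np.load("topF.npz")["d"]).reshape(-1,3);r=P[:,:2]-O;x=r@X;y=r@Y
k=(P[:,2]>.226)&(P[:,2]<.236)&(np.hypot(x+.029,y)<.02)
print("top disc own",x[k].mean().round(4),y[k].mean().round(4),"mid",(x[k].min()+x[k].max())/2,(y[k].min()+y[k].max())/2,k.sum())
for lo in(-.034,-.028,-.022,-.016):
    m=(P[:,2]>.138)&(P[:,2]<.151)&(x>lo)&(x<lo+.006)&(abs(y)<.05)
    print(lo,m.sum(),y[m&(y>0)].mean().round(4),y[m&(y<0)].mean().round(4))
E
```

```text
tool_pos: [0.4698, -0.4022, 0.2647]
wrist_force: [0.7, 0.2, 0.0]
side 0.15 35 [ 0.5394 -0.299 ] z 0.1699
side 0.17 39 [ 0.5403 -0.2996] z 0.1899
side 0.19 43 [ 0.5406 -0.2984] z 0.2097
side 0.21 37 [ 0.5411 -0.2984] z 0.2278
side 0.228 16 [ 0.5369 -0.294 ] z 0.2332
top 0.15 23 [ 0.5415 -0.301 ] z 0.1691
top 0.17 26 [ 0.5402 -0.3016] z 0.1894
top 0.19 25 [ 0.5385 -0.3021] z 0.2098
top 0.21 27 [ 0.5417 -0.302 ] z 0.2278
top 0.228 107 [ 0.5384 -0.3011] z 0.2354
t 33.35 pos [ 0.4715 -0.3992  0.2641] z az,th [55.  24.7] x az 54.3 y [ 0.818 -0.576 -0.005] q [ 0.96  0.79  0.27  1.47 -1.04  1.77  0.89] F [ 1.3  0.2 -0.6] w 0.0855 ff 0.0
top disc own -0.0301 0.0001 mid -0.029813232270163546 -0.0005880143373586371 113
-0.034 13 0.0214 -0.0267
-0.028 10 0.0209 -0.0252
-0.022 6 0.0133 nan
-0.016 5 0.0103 nan<stdin>:8: RuntimeWarning: Mean of empty slice.
  ret = ret.dtype.type(ret / rcount)
```

```bash
python3 -c "
from plant import arm
print(arm.hand_in())"
```

```text
the job is handed in; nothing more can be done
None
```

The job is handed in. The logger was pressed home in the clip and let go, taken out by its capped half, and stands spike down in the dock. It is upright against the V to about 1 mm by camera, and the fingers are clear. The hand-in gave no verdict.

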